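# Build up the heels on two upturned shoes

### The job

Build up the heels of the two upturned shoes on the cobbler's bench: set the large leather heel on the large shoe's heel seat and the small one on the small shoe's, then lay the rubber top piece of the same size on each heel. Every piece lies flat, its rounded back flush with the rounded back of the shoe and its straight edge towards the toe. Leave the round disc, the wooden block, the tin and the brush where they are.

Things in the scene. Friction and masses are not known exactly. Their poses are not given: they have to be found in the camera images.
- shoe_large: Large brown leather shoe, fixed upside down on its last, brown leather sole up, 280 mm long, 100 wide at the ball. Heel seat: flat D-shaped rear end of the sole with a tan patch, 66 long, 60 wide, top 62 above the bench (highest part of the shoe). Origin: on the bench under mid-length; +x to the toe (roughly away from the robot). Seat centre: x = -107, y = 0; round back: x = -140.
- shoe_small: Small black leather shoe, fixed upside down on its last, brown leather sole up, 210 mm long, 76 wide at the ball. Heel seat: flat D-shaped rear end of the sole with a tan patch, 50 long, 46 wide, top 50 above the bench (highest part of the shoe). Origin: on the bench under mid-length; +x to the toe (roughly away from the robot). Seat centre: x = -80, y = 0; round back: x = -105.
- heel_large: D-shaped brown heel of layered leather, the larger of two, for the large shoe: 62 mm long, 56 wide, 32 thick, flat and loose on the bench. Round back (radius 28), straight front, flat parallel sides along the front half. Origin: centre of length and width, on the underside; +x to the straight front, z up. About 90 g.
- heel_small: D-shaped brown heel of layered leather, the smaller of two, for the small shoe: 46 mm long, 42 wide, 26 thick, flat and loose on the bench. Round back (radius 21), straight front, flat parallel sides along the front half. Origin: centre of length and width, on the underside; +x to the straight front, z up. About 45 g.
- top_large: D-shaped black rubber top piece with the large heel's outline: 62 mm long, 56 wide, 14 thick, flat and loose on the bench. Round back (radius 28), straight front, flat parallel sides along the front half. Origin: centre of length and width, on the underside; +x to the straight front, z up. About 45 g.
- top_small: D-shaped black rubber top piece with the small heel's outline: 46 mm long, 42 wide, 14 thick, flat and loose on the bench. Round back (radius 21), straight front, flat parallel sides along the front half. Origin: centre of length and width, on the underside; +x to the straight front, z up. About 25 g.
- disc: Bystander: fully round black rubber disc, 52 mm across, 14 mm thick, loose. Origin: centre of its underside.
- block: Bystander: oblong pale wooden block, 66 x 36 x 20 mm, loose. Origin: centre of its underside, x along its length.
- tin: Bystander: round metal polish tin, 77 mm across, 25 mm high, loose. Origin: centre of its underside.
- brush: Bystander: wooden shoe brush lying bristles down, 130 x 46 mm, 38 mm high, loose. Origin: centre of its underside, x along its length.

How it is judged:
By the outcome, as a careful person would: the job done as asked, in the order asked, and still so for the second after the job is handed in, with the robot touching nothing.
It also fails if it takes over 106 s, if anything falls off the work surface, if the arm or the gripper's body presses on something with over 40 N, if the wrist force passes 120 N, or if a joint passes its speed limit or range.

### The arm

A 6-joint arm with a two-finger parallel gripper is mounted at the origin on the work surface. World frame = base frame: x ahead of the robot, y to its left, z up, the work surface at z = 0. Lengths are in m, angles in rad, forces in N, time in s.
With the tool pointing down it reaches from about 0.325 to 0.75 m from the base axis. Payload 7.6 kg.
Tool frame: the origin (TCP) lies between the finger pads; the fingertips stand 17 mm ahead of it and the grasp point (between the pads) lies 2 mm behind it; y points along the fingers, z is the direction in which the jaws open and shut, and the axes are right-handed (so a half turn about y gives the same grasp; the last joint's range is limited). The gripper opens to 85 mm and grips with 20 to 120 N. Pads are 22 mm wide; open, the fingers measure 114 mm over their backs; the gripper's body (76 mm by 85 mm) begins 54 mm behind the grasp point. The pads swing forward as they close: fully open they stand 13 mm farther back than shut.
Start: joints at [1.114, 0.052, 1.401, -0, 1.689, -0.07], TCP at [0.198, 0.486, 0.226] pointing down, gripper open.
Joint ranges: [-2.9, 2.9], [-0.91, 2.17], [0.12, 2.37], [-1.06, 4.2], [0.26, 2.73], [-2.93, 2.93]. Speed limits (rad/s): [2.57, 2.57, 3.01, 3.14, 3.14, 3.14].

### API

Orientations are given as a unit quaternion [x, y, z, w].
In Python, from cell import arm, eyes gives the robot as it stands.
- The arm moves only by the tool apply_moves, never from a script. Its argument "targets" is a list that holds one entry, the list of rows, each a list of 7 numbers: the shift along the tool's x, y, z in cm, then the turn, a rotation vector about the tool's x, y, z in degrees, then the closure, from -1 (fully open) to 1 (shut). A call has 1 to 5 rows; each row shifts and turns the commanded pose from where the row before left it, along the tool's axes as they then stand; what a row does not reach is not made up. A row lasts 1/10 s, in which the tool goes at most 50 mm and 8.59 degrees, less where a joint would pass 70% of its speed; a pose out of reach is approached as far as the arm can. A call is refused whole if a number of a shift passes 5 or a number of a turn 8.59, either way. A call with a gripper value outside its range is refused whole. The fingers move at their own pace and stop on an object; the grip force is fixed at half the most. Time passes only in rows, so rows that do not move let the fingers close. It gives the time, the measured TCP pose, the force and the opening at its end, in the units of the state.
- arm.get_obs(): the state, without advancing time (a new reading comes with each control period).
- eyes.capture(name): name is "scene" or "top" or "wrist"; returns the picture (480x640x3 uint8, red, green, blue); there is no depth.
- eyes.get_calibration(name): a dict with "camera_matrix" (3x3 intrinsics, pixels), "eye" and "orientation" of the camera in the world. Camera axes: x right, y down, z forward; pixel columns grow to the right and rows downward; lengths in m; the calibration is good to about 2 mm. The wrist camera is an equidistant fisheye: a pixel r from the principal point sees the ray r / f radians off the axis. A picture is of the moment at which its call begins: read the wrist's pose just before it. get_calibration takes no time and is no camera call; for the wrist camera it gives the pose at the moment of the call.
- arm.finish_job(): hands the job in, once; it reports no verdict.
The state is a dict: "clock": time; "qpos": joint angles; "qvel": joint speeds; "joint_torque": joint torques, N m; "ee_pos": TCP position; "tool_rot": TCP orientation; "contact_force": force on the tool from outside, world axes, zero at the start; "torque": the same for the moment, N m; "grip_width": finger opening in m.
Only numpy, scipy, OpenCV 4.12 (cv2) and the standard library are available. Lean on these libraries where they do the work, as an engineer would, in place of code of your own. Each camera call takes 0.05 s, during which the arm holds its last target. There are 200 camera calls.

## Working session

There is one attempt and no reset: what is moved stays moved. The work goes in short steps, Python scripts to look and compute and a tool call to move; the robot and the scene stay as the last step left them, time stands still between calls to the robot, and variables do not carry over. Pictures are saved under pics/ and viewed, about 12 in all and at most 16, crops included, and the job is handed in when it is done.

Besides the shell and the picture viewer there is one more tool, called after "Request:" as a command line: name --argument value ..., lists and objects as JSON in quotes. apply_moves: Moves the arm, as the interface text tells. Its arguments: {"type":"object","properties":{"targets":{"type":"array","items":{"type":"array","items":{"type":"array","items":{"type":"number"}}}}},"required":["targets"]}

```bash
mkdir -p pics; ls; python3 - <<'E'
from cell import arm, eyes
import cv2
for n in ("top","scene"):
    c=eyes.get_calibration(n); print(n,c)
    cv2.imwrite(f"pics/{n}0.png",eyes.capture(n)[:,:,::-1])
print(arm.get_obs())
E
```

```text
pics
top {'camera_matrix': array([[512.18064931,   0.        , 318.26725328],
       [  0.        , 512.18064931, 236.04022935],
       [  0.        ,   0.        ,   1.        ]]), 'eye': array([ 0.38095062, -0.01122056,  1.09667535]), 'orientation': array([ 0.70973694, -0.6999078 ,  0.05339722, -0.05959263])}
scene {'camera_matrix': array([[558.87693374,   0.        , 317.19008938],
       [  0.        , 558.87693374, 241.93447269],
       [  0.        ,   0.        ,   1.        ]]), 'eye': array([ 0.95537637, -0.48114673,  1.03214557]), 'orientation': array([ 0.9089429 ,  0.30443126, -0.09802318, -0.26746191])}
{'clock': 0.1, 'qpos': array([ 1.11372242e+00,  5.27722932e-02,  1.40162372e+00,  1.35970601e-05,
        1.68860196e+00, -7.02796007e-02]), 'qvel': array([-0.00116398, -0.00063885, -0.00204716,  0.00011741,  0.00114721,
       -0.0013699 ]), 'joint_torque': array([ 1.54866182e-03, -3.82577384e+01, -3.60988176e+01,  4.99718249e-05,
        4.68038837e-03,  1.36565438e-05]), 'ee_pos': array([0.197884  , 0.48597963, 0.22485717]), 'tool_rot': array([ 0.69440255, -0.13603507,  0.13576686, -0.69344568]), 'contact_force': array([-0.40514071,  0.40752653, -0.1082207 ]), 'torque': array([ 0.01716   ,  0.01348107, -0.01629223]), 'grip_width': 0.08526304737294392}
```

View pics/top0.png

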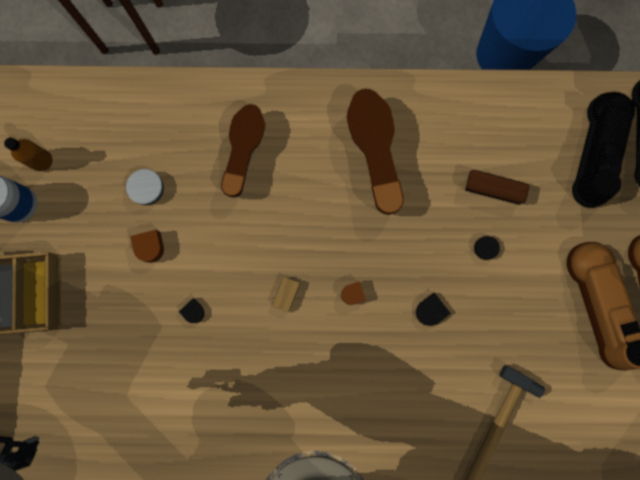

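View pics/scene0.png

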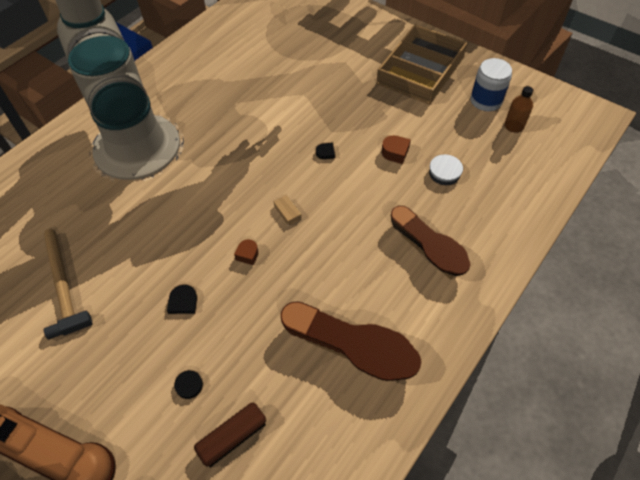

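The top view (up = +x, left = +y) shows: small seat at (233,185), large seat (388,197), heel_large (147,245), top_small (192,311), heel_small (353,293), top_large (432,309), and the disc (487,247) to be left alone. The scene view agrees. Next I fit D outlines to the pieces.

```bash
cat > h.py <<'E'
import numpy as np, cv2
from scipy.spatial.transform import Rotation as R
from scipy.optimize import minimize
DIM=dict(heel_large=(62,56,32),heel_small=(46,42,26),top_large=(62,56,14),top_small=(46,42,14),seat_large=(66,60,0),seat_small=(50,46,0))
def project(P,cal,fish=False):
    K=cal["camera_matrix"]; p=R.from_quat(cal["orientation"]).inv().apply(P-cal["eye"])
    if not fish: n=p[:,:2]/p[:,2:]
    else:
        r=np.linalg.norm(p[:,:2],axis=1); n=p[:,:2]*(np.arctan2(r,p[:,2])/np.maximum(r,1e-9))[:,None]
    return n*[K[0,0],K[1,1]]+K[:2,2]
def outline(L,W):
    t=np.radians(np.arange(90,271,6)); r=W/2
    P=np.c_[-L/2+r+r*np.cos(t),r*np.sin(t)]
    return np.vstack([P,[[L/2,-r],[L/2,r]]])/1e3
def prism(name,x,y,yaw,z0):
    L,W,T=DIM[name]; o=outline(L,W); c,s=np.cos(yaw),np.sin(yaw)
    o=o@np.array([[c,s],[-s,c]])+[x,y]
    return np.vstack([np.c_[o,np.full(len(o),z)] for z in {z0,z0+T/1e3}])
def ray(px,cal,z,fish=False):
    K=cal["camera_matrix"]; n=(np.array(px,float)-K[:2,2])/[K[0,0],K[1,1]]
    if fish:
        r=np.linalg.norm(n); d=np.r_[n*np.sin(r)/max(r,1e-9),np.cos(r)]
    else: d=np.r_[n,1]
    d=R.from_quat(cal["orientation"]).apply(d); return cal["eye"]+d*(z-cal["eye"][2])/d[2]
def component(mask,seed):
    n,l=cv2.connectedComponents(mask.astype(np.uint8))
    w=l[seed[1]-3:seed[1]+4,seed[0]-3:seed[0]+4]; k=np.bincount(w[w>0]).argmax() if (w>0).any() else 0
    return (l==k) if k else None
def mask_of(img,kind):
    f=cv2.GaussianBlur(img,(3,3),0).astype(float); r,g,b=f[...,0],f[...,1],f[...,2]
    if kind=="black": return f.max(2)<45
    q=r/(g+1)
    if kind=="brown": return q>1.62
    return (q>1.62)&(r>105)
def fit(m,name,cal,z0,fish=False,S=4,guess=None):
    ys,xs=np.nonzero(m); x0,y0=xs.min()-12,ys.min()-12; w,h=xs.max()-x0+13,ys.max()-y0+13
    M=cv2.resize(m[max(y0,0):y0+h,max(x0,0):x0+w].astype(np.float32),None,fx=S,fy=S,interpolation=cv2.INTER_LINEAR)
    M=(M>.5).astype(np.float32); x0=max(x0,0);y0=max(y0,0)
    def cost(v):
        u=project(prism(name,v[0],v[1],v[2],z0),cal,fish)
        hull=cv2.convexHull(((u-[x0,y0]+.5)*S-.5).astype(np.float32))
        I=np.zeros_like(M); cv2.fillConvexPoly(I,np.round(hull*16).astype(np.int32),1,shift=4)
        return 1-(I*M).sum()/np.maximum(I,M).sum()
    c=guess if guess is not None else ray([xs.mean(),ys.mean()],cal,z0+DIM[name][2]/2e3,fish)[:2]
    best=None
    for a in np.radians(np.arange(0,360,30)):
        st=np.array([c[0],c[1],a]); sim=np.vstack([st,st+[.006,0,0],st+[0,.006,0],st+[0,0,.25]])
        r=minimize(cost,st,method="Nelder-Mead",options=dict(initial_simplex=sim,xatol=1e-5,fatol=1e-5))
        if best is None or r.fun<best.fun: best=r
    return best.x[0],best.x[1],np.degrees(best.x[2])%360,1-best.fun
E
python3 - <<'E'
from h import *; from cell import eyes
cal=eyes.get_calibration("top"); img=cv2.imread("pics/top0.png")[:,:,::-1]
for p in [(233,185),(388,197),(240,165),(147,245),(353,293),(192,311),(432,309),(300,250),(420,380),(160,255)]: print(p,img[p[1],p[0]])
for n,s,k,z in [("seat_small",(233,185),"tan",.05),("seat_large",(388,197),"tan",.062),("heel_large",(147,245),"brown",0),("heel_small",(353,293),"brown",0),("top_small",(192,311),"black",0),("top_large",(432,309),"black",0)]:
    m=component(mask_of(img,k),s)
    if m is None: print(n,"no"); continue
    print(n,m.sum(),np.round(fit(m,n,cal,z),4))
for n,s,z in [("small",(240,165),.05),("large",(378,150),.062)]:
    m=component(mask_of(img,"brown"),s); ys,xs=np.nonzero(m)
    P=np.array([ray(p,cal,z)[:2] for p in zip(xs,ys)]); w,v=np.linalg.eigh(np.cov(P.T)); d=v[:,1]*np.sign(v[0,1])
    t=(P-P.mean(0))@d; print(n,"len",np.ptp(t),"yaw",np.degrees(np.arctan2(d[1],d[0])),"back",P.mean(0)+d*t.min())
for n,s in [("tin",(145,187)),("brush",(497,187)),("block",(286,294)),("disc",(487,247))]: print(n,ray(s,cal,.02)[:2])
E
```

```text
(233, 185) [114  74  34]
(388, 197) [114  74  34]
(240, 165) [57 26  9]
(147, 245) [88 46 16]
(353, 293) [89 47 18]
(192, 311) [16 17 16]
(432, 309) [15 14 16]
(300, 250) [124 101  66]
(420, 380) [89 72 47]
(160, 255) [36 17  4]
seat_small no
seat_large no
heel_large 736 [ 0.5269  0.3625 21.5771  0.8404]
heel_small 350 [ 4.335000e-01 -7.350000e-02  2.927547e+02  8.255000e-01]
top_small 369 [ 0.3921  0.2609 46.8762  0.8335]
top_large 680 [ 4.009000e-01 -2.383000e-01  3.031917e+02  8.808000e-01]
small len 0.16235118472549148 yaw -11.535823980899654 back [0.67543292 0.17799721]
large len 0.2118880314082201 yaw 12.558990564425985 back [ 0.65966423 -0.13764289]
tin [0.65730225 0.37680629]
brush [ 0.66686796 -0.38441575]
block [0.4308766  0.06523357]
disc [ 0.53585984 -0.35796399]
```

```bash
sed -i 's/return (q>1.62)&(r>105)/return (q>1.38)\&(r>85)/; s/return q>1.62$/return q>1.4/; s/max(2)<45/max(2)<38/' h.py
python3 - <<'E'
from h import *; from cell import eyes
cal=eyes.get_calibration("top"); img=cv2.imread("pics/top0.png")[:,:,::-1]
tiles=[]
for n,s,k,z in [("seat_small",(233,185),"tan",.05),("seat_large",(388,197),"tan",.062),("heel_large",(147,245),"brown",0),("heel_small",(353,293),"brown",0),("top_small",(192,311),"black",0),("top_large",(432,309),"black",0)]:
    m=component(mask_of(img,k),s); f=fit(m,n,cal,z); print(n,m.sum(),np.round(f,4))
    c=img[s[1]-25:s[1]+25,s[0]-25:s[0]+25,::-1]; c=cv2.resize(c,None,fx=5,fy=5,interpolation=cv2.INTER_CUBIC)
    c=np.clip(c.astype(float)*1.8,0,255).astype(np.uint8)
    for z1 in ({z,z+DIM[n][2]/1e3}):
        P=prism(n,f[0],f[1],np.radians(f[2]),z1); P=P[np.abs(P[:,2]-z1)<1e-6]
        u=(project(P,cal)-[s[0]-25,s[1]-25]+.5)*5
        cv2.polylines(c,[u.astype(int)],True,(0,255,0) if z1>z or not DIM[n][2] else (255,0,0),1)
    q=cv2.resize(m[s[1]-25:s[1]+25,s[0]-25:s[0]+25].astype(np.uint8),None,fx=5,fy=5)
    cn,_=cv2.findContours(q,0,1); cv2.drawContours(c,cn,-1,(0,0,255),1)
    tiles.append(c)
cv2.imwrite("pics/fit0.png",np.vstack([np.hstack(tiles[:3]),np.hstack(tiles[3:])]))
for n,s,z in [("small",(240,165),.05),("large",(378,150),.062)]:
    m=component(mask_of(img,"brown"),s); ys,xs=np.nonzero(m)
    P=np.array([ray(p,cal,z)[:2] for p in zip(xs,ys)]); w,v=np.linalg.eigh(np.cov(P.T)); d=v[:,1]*np.sign(v[0,1])
    t=(P-P.mean(0))@d; print(n,"len",np.ptp(t),"yaw",np.degrees(np.arctan2(d[1],d[0])),"back",P.mean(0)+d*t.min())
E
```

```text
seat_small 382 [6.584000e-01 1.858000e-01 3.421835e+02 8.292000e-01]
seat_large 686 [ 0.6332 -0.1454 16.3404  0.8328]
heel_large 826 [ 0.5263  0.3632 16.6895  0.9398]
heel_small 421 [ 4.33600e-01 -7.30000e-02  2.87948e+02  9.59700e-01]
top_small 356 [ 0.3905  0.2599 46.9166  0.8034]
top_large 655 [ 4.014000e-01 -2.386000e-01  2.988079e+02  8.486000e-01]
small len 0.20778219492344552 yaw -11.776808285052999 back [0.6327941  0.18751274]
large len 0.27710524045225227 yaw 12.584994302044786 back [ 0.59823186 -0.1515833 ]
```

View pics/fit0.png

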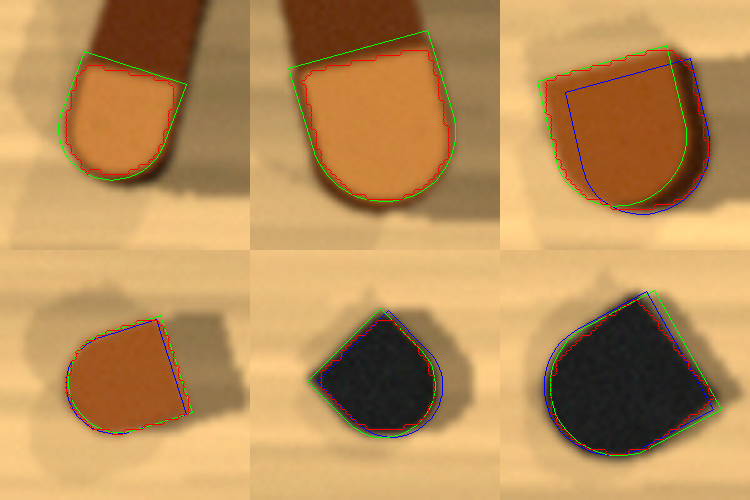

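The overlay shows good outlines (red mask, green fitted top edges) on all six; the seat patches are a little smaller than the nominal seat, so I will refine those from close up. Next, a move planner.

```bash
cat > plan.py <<'E'
import sys, numpy as np; from cell import arm; from scipy.spatial.transform import Rotation as R
def rot(yaw,flip=0):  # tool x along piece -x (or +x), y down, z = x cross y
    a=np.radians(yaw+180*flip); x=np.array([np.cos(a),np.sin(a),0]); y=np.array([0,0,-1.]); return R.from_matrix(np.c_[x,y,np.cross(x,y)])
def plan(p,yaw,flip=0):
    o=arm.get_obs(); T=R.from_quat(o["tool_rot"]); G=rot(yaw,flip)
    rv=np.degrees((T.inv()*G).as_rotvec()); d=np.array(p)-o["ee_pos"]
    print("turn",rv.round(2),"rows",np.ceil(np.abs(rv).max()/8.5),"| shift after turn cm",(G.inv().apply(d)*100).round(2),"| before turn",(T.inv().apply(d)*100).round(2))
if __name__=="__main__":
    o=arm.get_obs(); T=R.from_quat(o["tool_rot"]).as_matrix(); a=np.degrees(np.arctan2(T[1,0],T[0,0]))
    print("t",o["clock"],"tcp",o["ee_pos"].round(4),"toolx yaw",a.round(2),"down",T[:,1].round(3),"q",o["qpos"].round(2),"F",o["contact_force"].round(1),"w",round(o["grip_width"],4))
    v=list(map(float,sys.argv[1:]))
    for f in (0,1): plan(v[:3],v[3],f)
E
python3 - <<'E'
import numpy as np
a=np.radians(16.7);print(.5263+.014*np.cos(a),.3632+.014*np.sin(a))
E
python3 plan.py .5397 .3672 .15 16.7; python3 -c "
from cell import eyes; print(eyes.get_calibration('wrist'))"
```

```text
0.5397095149278344 0.367223047277896
t 0.1 tcp [0.1979 0.486  0.2249] toolx yaw -22.16 down [-0.001 -0.001 -1.   ] q [ 1.11  0.05  1.4   0.    1.69 -0.07] F [-0.4  0.4 -0.1] w 0.0853
turn [ 7.000e-02 -3.886e+01 -3.000e-02] rows 5.0 | shift after turn cm [ 29.33   7.49 -21.2 ] | before turn [36.14  7.48  1.9 ]
turn [4.0000e-02 1.4114e+02 1.0000e-01] rows 17.0 | shift after turn cm [-29.33   7.49  21.2 ] | before turn [36.14  7.48  1.9 ]
{'camera_matrix': array([[371.64829954,   0.        , 309.5540445 ],
       [  0.        , 371.64829954, 238.88118614],
       [  0.        ,   0.        ,   1.        ]]), 'eye': array([0.12090254, 0.51749209, 0.37155361]), 'orientation': array([0.81845358, 0.55074277, 0.09076132, 0.13630308])}
```

Request:
apply_moves --targets '[[[0,0,0,0,-7.8,0,-1],[0,0,0,0,-7.8,0,-1],[0,0,0,0,-7.8,0,-1],[0,0,0,0,-7.8,0,-1],[0,0,0,0,-7.7,0,-1]]]'

```text
clock: 0.6
ee_pos: [0.198, 0.4861, 0.2251]
tool_rot: [0.7, 0.105, -0.105, -0.699]
contact_force: [0.5, 0.3, -0.6]
grip_width: 0.0851
```

Request:
apply_moves --targets '[[[3.3,0.8,-2.3,0,0,0,-1],[3.3,0.8,-2.3,0,0,0,-1],[3.3,0.8,-2.3,0,0,0,-1],[3.3,0.8,-2.3,0,0,0,-1],[3.3,0.8,-2.3,0,0,0,-1]]]'

```text
clock: 1.1
ee_pos: [0.3905, 0.4228, 0.1848]
tool_rot: [0.7, 0.103, -0.103, -0.699]
contact_force: [0.5, 0.4, 0.9]
grip_width: 0.0856
```

Request:
apply_moves --targets '[[[3.2,0.8,-2.4,0,0,0,-1],[3.2,0.8,-2.4,0,0,0,-1],[3.2,0.8,-2.4,0,0,0,-1],[3.2,0.8,-2.4,0,0,0,-1],[0,0,0,0,0,0,-1]]]'

```text
clock: 1.6
ee_pos: [0.5423, 0.3652, 0.1501]
tool_rot: [0.701, 0.1, -0.102, -0.699]
contact_force: [-0.3, 0.3, -0.8]
grip_width: 0.0855
```

```bash
python3 plan.py .5397 .3672 .15 16.7; python3 - <<'E'
from h import *; from cell import eyes
cal=eyes.get_calibration("wrist"); img=eyes.capture("wrist"); cv2.imwrite("pics/w1.png",img[:,:,::-1])
np.save("w1.npy",cal,allow_pickle=True)
P=prism("heel_large",.5263,.3632,np.radians(16.7),0); u=project(P,cal,True)
v=img[:,:,::-1].copy()
for p in u: cv2.circle(v,tuple(int(t) for t in p.round()),1,(0,255,0),-1)
cv2.imwrite("pics/w1o.png",v)
E
```

```text
t 1.6 tcp [0.5423 0.3652 0.1501] toolx yaw 16.46 down [-0.003 -0.003 -1.   ] q [ 0.54  0.45  1.08 -0.    1.61 -1.32] F [-0.3  0.3 -0.8] w 0.0855
turn [ 0.12 -0.24 -0.22] rows 1.0 | shift after turn cm [-0.19  0.01  0.26] | before turn [-0.19  0.01  0.26]
turn [  0.35 179.76   0.19] rows 22.0 | shift after turn cm [ 0.19  0.01 -0.26] | before turn [-0.19  0.01  0.26]
```

View pics/w1o.png

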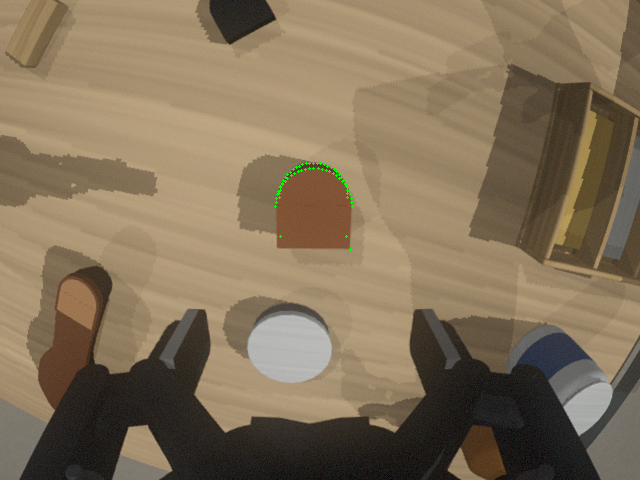

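The overlay lands on the heel at image (314,205); the top-camera fit is good to about a millimetre. Descend and grip.

Request:
apply_moves --targets '[[[-0.2,3,0.25,0.1,-0.2,-0.2,-1],[0,4,0,0,0,0,-1],[0,3.5,0,0,0,0,-1],[0,2.3,0,0,0,0,-1],[0,0,0,0,0,0,-1]]]'

```text
clock: 2.15
ee_pos: [0.5338, 0.37, 0.0213]
tool_rot: [0.7, 0.103, -0.106, -0.699]
contact_force: [0.3, 0.3, -0.1]
grip_width: 0.0856
```

Request:
apply_moves --targets '[[[0,0,0,0,0,0,1],[0,0,0,0,0,0,1],[0,0,0,0,0,0,1],[0,0,0,0,0,0,1],[0,0,0,0,0,0,1]]]'

```text
clock: 2.65
ee_pos: [0.5375, 0.3707, 0.0267]
tool_rot: [-0.699, -0.106, 0.102, 0.7]
contact_force: [0.3, -0.9, 2.1]
grip_width: 0.0121
```

```bash
python3 plan.py .62 -.15 .25 12.6
```

```text
t 2.65 tcp [0.5375 0.3707 0.0267] toolx yaw 16.94 down [ 0.004  0.003 -1.   ] q [ 0.55  0.54  1.21  0.    1.38 -1.32] F [ 0.3 -0.9  2.1] w 0.0121
turn [-0.11  4.34  0.29] rows 1.0 | shift after turn cm [ -3.31 -22.33 -52.62] | before turn [ -7.17 -22.46 -52.18]
turn [ 4.4000e-01 -1.7566e+02  1.7000e-01] rows 21.0 | shift after turn cm [  3.31 -22.33  52.62] | before turn [ -7.17 -22.46 -52.18]
```

```bash
python3 - <<'E'
from h import *; from cell import eyes
w=eyes.capture("wrist"); cal=eyes.get_calibration("wrist")
print(project(np.array([[.5375,.3707,.0267],[.5375,.3707,.0]]),cal,True))
t=cv2.resize(eyes.capture("top")[150:350,40:240],(480,480),interpolation=cv2.INTER_CUBIC)
v=np.hstack([w,t]); v=cv2.resize(v,None,fx=.7,fy=.7,interpolation=cv2.INTER_AREA); cv2.imwrite("pics/c2.png",v[:,:,::-1])
E
```

```text
[[309.91616366 308.51678348]
 [309.7604299  282.77262225]]
```

View pics/c2.png

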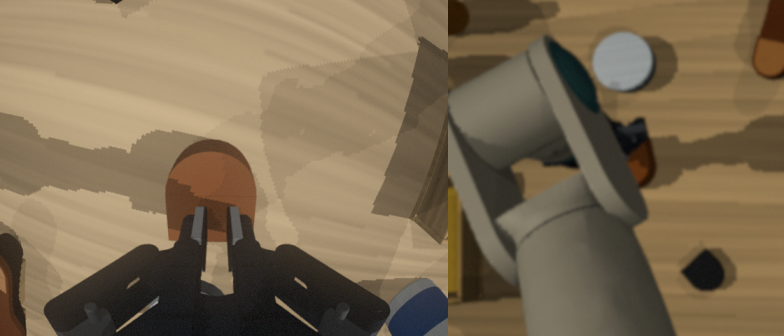

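Request:
apply_moves --targets '[[[0,0,0,0,0,0,-1],[0,0,0,0,0,0,-1],[0,0,0,0,0,0,-1],[0,0,0,0,0,0,-1],[0,0,0,0,0,0,-1]]]'

```text
clock: 3.25
ee_pos: [0.5368, 0.3704, 0.025]
tool_rot: [-0.699, -0.105, 0.103, 0.7]
contact_force: [-0.6, 0.5, -0.8]
grip_width: 0.0722
```

Request:
apply_moves --targets '[[[0,0,0,0,0,0,-1],[0,0,0,0,0,0,-1]]]'

```text
clock: 3.45
ee_pos: [0.537, 0.3706, 0.0255]
tool_rot: [-0.699, -0.105, 0.103, 0.7]
contact_force: [-0.2, 0.5, -0.2]
grip_width: 0.0857
```

```bash
python3 plan.py .5397 .3672 .15 16.7; python3 - <<'E'
from h import *; from cell import eyes
cal=eyes.get_calibration("wrist"); img=eyes.capture("wrist")
v=img[:,:,::-1].copy()
for p in project(prism("heel_large",.5263,.3632,np.radians(16.7),0),cal,True): cv2.circle(v,tuple(int(t) for t in p.round()),1,(0,255,0),-1)
cv2.imwrite("pics/w3.png",v)
E
```

```text
t 3.45 tcp [0.537  0.3706 0.0255] toolx yaw 16.94 down [ 0.003  0.003 -1.   ] q [ 0.55  0.54  1.21  0.    1.38 -1.32] F [-0.2  0.5 -0.2] w 0.0857
turn [-0.1   0.24  0.19] rows 1.0 | shift after turn cm [  0.16 -12.45  -0.4 ] | before turn [  0.2  -12.45  -0.38]
turn [ 3.0000e-01 -1.7976e+02  1.5000e-01] rows 22.0 | shift after turn cm [ -0.16 -12.45   0.4 ] | before turn [  0.2  -12.45  -0.38]
```

View pics/w3.png

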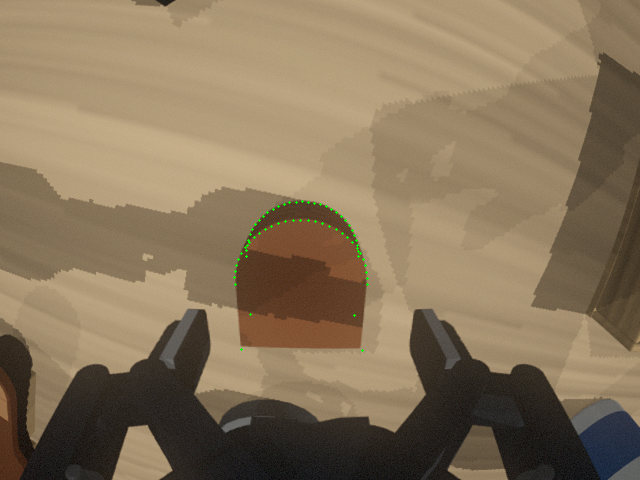

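The heel has not moved (overlay still matches; its front edge is at row 348), but the pads' lower corners at (205,310)/(415,310) subtend a gap that puts the tips well above the heel top, and they evidently closed over it. I'll check the camera-to-TCP offset before lowering.

```bash
python3 - <<'E'
from h import *; from cell import eyes,arm
from scipy.optimize import least_squares
cal=eyes.get_calibration("wrist"); o=arm.get_obs(); T=R.from_quat(o["tool_rot"])
print("eye in tool",T.inv().apply(cal["eye"]-o["ee_pos"]), "ee",o["ee_pos"])
obs=np.array([[205,310],[415,310]])
# tip corners, tool coords (-.011,y,+-.0428): which y?
for y in (-.03,-.02,-.01,0,.004,.01,.017):
    for x in (-.011,.011):
        print(y,x,project(o["ee_pos"]+T.apply(np.array([[x,y,-.0428],[x,y,.0428]])),cal,True).round(0).tolist())
E
```

```text
eye in tool [-0.08330089 -0.14668945 -0.0002472 ] ee [0.53697311 0.37062557 0.02551432]
-0.03 -0.011 [[197.0, 320.0], [423.0, 320.0]]
-0.03 0.011 [[205.0, 366.0], [415.0, 366.0]]
-0.02 -0.011 [[203.0, 307.0], [417.0, 307.0]]
-0.02 0.011 [[210.0, 352.0], [410.0, 352.0]]
-0.01 -0.011 [[209.0, 296.0], [411.0, 296.0]]
-0.01 0.011 [[215.0, 339.0], [405.0, 339.0]]
0 -0.011 [[215.0, 286.0], [405.0, 286.0]]
0 0.011 [[220.0, 327.0], [400.0, 327.0]]
0.004 -0.011 [[217.0, 282.0], [403.0, 282.0]]
0.004 0.011 [[221.0, 323.0], [398.0, 323.0]]
0.01 -0.011 [[219.0, 276.0], [400.0, 276.0]]
0.01 0.011 [[224.0, 316.0], [396.0, 316.0]]
0.017 -0.011 [[223.0, 271.0], [397.0, 271.0]]
0.017 0.011 [[227.0, 310.0], [393.0, 310.0]]
```

Both signs agree: in practice the tips stand about 22 mm behind the TCP when open, not ahead of it as the text says. Lower in steps, watching the force.

Request:
apply_moves --targets '[[[0.15,1,-0.4,0,0,0,-1],[0,1,0,0,0,0,-1],[0,0,0,0,0,0,-1],[0,0,0,0,0,0,-1]]]'

```text
clock: 3.9
ee_pos: [0.5393, 0.367, 0.0047]
tool_rot: [-0.699, -0.105, 0.103, 0.7]
contact_force: [0.8, 0.1, -1.0]
grip_width: 0.0854
```

```bash
python3 plan.py .5397 .3672 .005 16.7|head -2; python3 - <<'E'
from h import *; from cell import eyes
v=eyes.capture("wrist"); cv2.imwrite("pics/w4.png",v[150:,100:540,::-1])
E
```

```text
t 3.9 tcp [0.5393 0.367  0.0047] toolx yaw 16.93 down [ 0.002  0.002 -1.   ] q [ 0.54  0.57  1.22  0.    1.35 -1.33] F [ 0.8  0.1 -1. ] w 0.0854
turn [-0.08  0.23  0.12] rows 1.0 | shift after turn cm [ 0.04 -0.03  0.01] | before turn [ 0.04 -0.03  0.01]
```

View pics/w4.png

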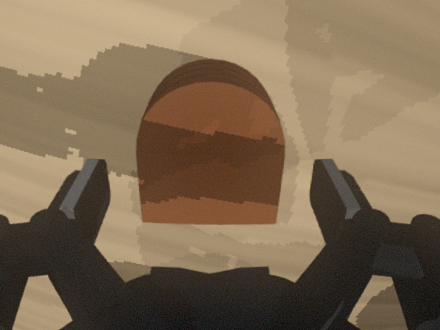

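The jaws straddle the heel (heel at x 138–284 of the crop, pads at 105 and 313), with no contact force. Close.

Request:
apply_moves --targets '[[[0,0,0,0,0,0,1],[0,0,0,0,0,0,1],[0,0,0,0,0,0,1],[0,0,0,0,0,0,1],[0,0,0,0,0,0,1]]]'

```text
clock: 4.45
ee_pos: [0.5401, 0.3676, 0.0064]
tool_rot: [-0.698, -0.106, 0.103, 0.7]
contact_force: [-0.8, -0.1, 4.1]
grip_width: 0.0548
```

```bash
python3 plan.py .62 -.15 .13 12.6|head -2
```

```text
t 4.45 tcp [0.5401 0.3676 0.0064] toolx yaw 16.94 down [ 0.004  0.004 -1.   ] q [ 0.54  0.57  1.22  0.    1.35 -1.33] F [-0.8 -0.1  4.1] w 0.0548
turn [-0.14  4.34  0.28] rows 1.0 | shift after turn cm [ -3.5  -12.36 -52.26] | before turn [ -7.38 -12.51 -51.82]
```

Request:
apply_moves --targets '[[[0,-2,0,0,0,0,1],[0,-4,0,0,0,0,1],[0,-4,0,0,0,0,1],[0,-4,0,0,0,0,1],[0,0,0,-0.1,4.3,0.3,1]]]'

```text
clock: 4.95
ee_pos: [0.5414, 0.3683, 0.1532]
tool_rot: [-0.701, -0.081, 0.075, 0.704]
contact_force: [-0.7, -0.7, -0.2]
grip_width: 0.0548
```

Request:
apply_moves --targets '[[[-0.1,0,-3,0,0,0,1],[-0.1,0,-4.2,0,0,0,1],[-0.1,0,-4.2,0,0,0,1],[-0.1,0,-4.2,0,0,0,1],[-0.1,0,-4.2,0,0,0,1]]]'

```text
clock: 5.45
ee_pos: [0.5774, 0.171, 0.145]
tool_rot: [0.703, 0.077, -0.079, -0.703]
contact_force: [0.0, -0.2, -0.5]
grip_width: 0.0546
```

Request:
apply_moves --targets '[[[-0.1,0,-4.2,0,0,0,1],[-0.1,0,-4.2,0,0,0,1],[-0.1,0,-4.2,0,0,0,1],[-0.1,0,-4.2,0,0,0,1],[-0.2,0,-4,0,0,0,1]]]'

```text
clock: 5.95
ee_pos: [0.6172, -0.0335, 0.1449]
tool_rot: [-0.703, -0.077, 0.079, 0.703]
contact_force: [0.5, -0.1, -1.3]
grip_width: 0.0546
```

Request:
apply_moves --targets '[[[0,0,0,0,0,0,1],[0,0,0,0,0,0,1],[0,0,0,0,0,0,1]]]'

```text
clock: 6.25
ee_pos: [0.6171, -0.0306, 0.1451]
tool_rot: [-0.703, -0.077, 0.079, 0.703]
contact_force: [0.3, -0.0, -1.3]
grip_width: 0.0543
```

```bash
python3 plan.py .62 -.15 .15 12.6|head -2; python3 - <<'E'
from h import *; from cell import eyes,arm
cal=eyes.get_calibration("wrist"); o=arm.get_obs(); img=eyes.capture("wrist"); np.save("w5.npy",img)
import pickle; pickle.dump((cal,o),open("w5.pkl","wb"))
v=img[:,:,::-1].copy()
for n,x,y,a,z in [("seat_large",.6332-.003,-.1454,12.6,.062),("seat_small",.655,.184,-11.8,.05)]:
    for p in project(prism(n,x,y,np.radians(a),z),cal,True): cv2.circle(v,tuple(int(t) for t in p.round()),1,(0,255,0),-1)
cv2.imwrite("pics/w5.png",v)
E
```

```text
t 6.25 tcp [ 0.6171 -0.0306  0.1451] toolx yaw 12.69 down [-0.003  0.    -1.   ] q [-0.11  0.35  1.22 -0.    1.57 -1.9 ] F [ 0.3 -0.  -1.3] w 0.0543
turn [-0.04  0.09 -0.15] rows 1.0 | shift after turn cm [ -2.32  -0.49 -11.72] | before turn [ -2.34  -0.49 -11.71]
```

View pics/w5.png

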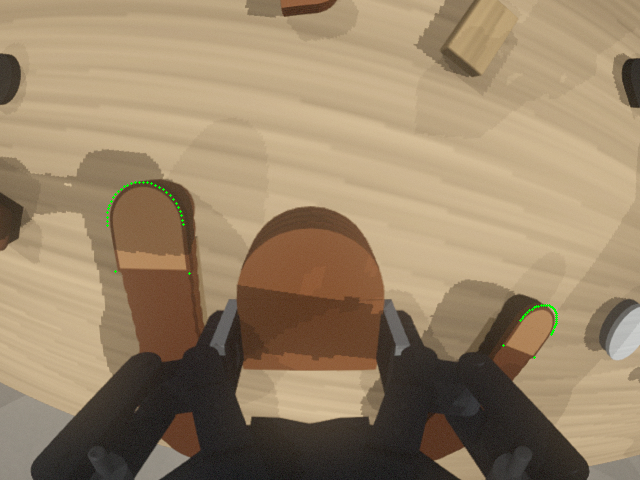

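Large seat patch seen at (112–188, 185–270), small one at (504–556, 305–357); the held heel is straight in the jaws at (310,290). Fit the patches by colour ratio (shade-proof), with free size.

```bash
cat > seat.py <<'E'
from h import *
def fitfree(img,cal,seed,z,fish,L0,W0,yaw0,lo=1.36,hi=1.8,S=4):
    x0,y0=seed[0]-60,seed[1]-60; x0=max(x0,0)
    c=cv2.resize(img[y0:y0+120,x0:x0+120],None,fx=S,fy=S,interpolation=cv2.INTER_LINEAR)
    c=cv2.GaussianBlur(c,(5,5),0).astype(float); q=c[...,0]/(c[...,1]+1)
    m=((q>lo)&(q<hi)&(c[...,0]>45)).astype(np.uint8); m=cv2.morphologyEx(m,cv2.MORPH_OPEN,np.ones((13,13)))
    m=component(m,((seed[0]-x0)*S,(seed[1]-y0)*S)).astype(np.float32)
    def cost(v):
        DIM["t"]=(v[3],v[4],0); u=project(prism("t",v[0],v[1],v[2],z),cal,fish)
        h=cv2.convexHull(((u-[x0,y0]+.5)*S-.5).astype(np.float32)); I=np.zeros_like(m)
        cv2.fillConvexPoly(I,np.round(h*16).astype(np.int32),1,shift=4); return 1-(I*m).sum()/np.maximum(I,m).sum()
    st=np.r_[ray(seed,cal,z,fish)[:2],np.radians(yaw0),L0,W0]
    for _ in range(3):
        r=minimize(cost,st,method="Nelder-Mead",options=dict(initial_simplex=np.vstack([st]+[st+d for d in np.diag([.004,.004,.12,4,4])]),xatol=1e-5,fatol=1e-6,maxiter=800)); st=r.x
    v=r.x; b=v[:2]-v[3]/2e3*np.array([np.cos(v[2]),np.sin(v[2])])
    return np.r_[v[:2],np.degrees(v[2]),v[3:],1-r.fun].round(4),"back",b.round(4)
E
python3 - <<'E'
from seat import *; import pickle; from cell import eyes
w=np.load("w5.npy"); cw,_=pickle.load(open("w5.pkl","rb")); t=cv2.imread("pics/top0.png")[:,:,::-1]; ct=eyes.get_calibration("top")
for n,st,sw,z,L,W,a in [("large",(388,197),(150,230),.062,60,56,12.6),("small",(233,185),(533,330),.05,46,42,-11.8)]:
    print(n,"top",*fitfree(t,ct,st,z,False,L,W,a)); print(n,"wrist",*fitfree(w,cw,sw,z,True,L,W,a))
E
```

```text
large top [ 0.6295 -0.1448 11.5157 65.9797 60.3523  0.9768] back [ 0.5972 -0.1514]Traceback (most recent call last):
  File "<stdin>", line 4, in <module>
  File "seat.py", line 7, in fitfree
    m=component(m,((seed[0]-x0)*S,(seed[1]-y0)*S)).astype(np.float32)
      ^^^^^^^^^^^^^^^^^^^^^^^^^^^^^^^^^^^^^^^^^^^^^^^^^^^
AttributeError: 'NoneType' object has no attribute 'astype'
```

```bash
python3 - <<'E'
from seat import *; import pickle; from cell import eyes
w=np.load("w5.npy"); cw,_=pickle.load(open("w5.pkl","rb")); t=cv2.imread("pics/top0.png")[:,:,::-1]; ct=eyes.get_calibration("top")
for p in [(150,230),(150,262),(155,310),(540,330),(510,365),(190,220),(250,180)]: print(p,w[p[1]-2:p[1]+3,p[0]-2:p[0]+3].reshape(-1,3).mean(0))
print("small top",*fitfree(t,ct,(233,185),.05,False,46,42,-11.8))
for n,sw,z,L,W,a in [("large",(150,230),.062,60,56,12.6),("small",(540,325),.05,46,42,-11.8)]:
  for lo in (1.22,1.26,1.3):
    try: print(n,lo,*fitfree(w,cw,sw,z,True,L,W,a,lo=lo,hi=1.75))
    except Exception as e: print(n,lo,e)
E
```

```text
(150, 230) [133.08  99.24  68.32]
(150, 262) [180.52 137.2   94.28]
(155, 310) [113.84  74.56  49.4 ]
(540, 330) [175.64 132.48  90.32]
(510, 365) [97.12 62.24 40.64]
(190, 220) [80.6 59.8 41.2]
(250, 180) [187.36 164.68 130.4 ]
small top [  0.6569   0.183  -11.2635  48.5624  46.7429   0.9705] back [0.6331 0.1878]
large 1.22 [ 0.6357 -0.1391 10.2931 83.8542 66.0945  0.9506] back [ 0.5944 -0.1466]
large 1.26 [ 0.6372 -0.1388 10.0513 86.5765 65.5372  0.9464] back [ 0.5946 -0.1464]
large 1.3 [ 0.639  -0.1398 17.689  84.6968 60.2968  0.8319] back [ 0.5986 -0.1527]
small 1.22 [  0.6651   0.1763 -15.383   71.9246  53.1387   0.9057] back [0.6304 0.1859]
small 1.26 [  0.6655   0.1766 -15.2714  71.586   51.8489   0.9134] back [0.631 0.186]
small 1.3 [  0.6666   0.1769 -16.7213  70.6846  49.4638   0.8442] back [0.6328 0.1871]
```

```bash
python3 - <<'E'
from h import *; import pickle
w=np.load("w5.npy"); cw,o=pickle.load(open("w5.pkl","rb")); S=5; tl=[]
for n,x,y,a,z,s in [("seat_large",.6294,-.1445,12,.062,(150,228)),("seat_small",.6571,.1829,-11.5,.05,(530,330))]:
    c=cv2.resize(w[s[1]-50:s[1]+50,s[0]-50:s[0]+50,::-1],None,fx=4,fy=4,interpolation=cv2.INTER_CUBIC)
    u=project(prism(n,x,y,np.radians(a),z),cw,True); u=((u-[s[0]-50,s[1]-50]+.5)*4).astype(int)
    cv2.polylines(c,[u],True,(0,255,0),1); tl.append(c)
cv2.imwrite("pics/s6.png",np.hstack(tl))
# held heel: fit against model attached to tool
img=w; T=R.from_quat(o["tool_rot"]); 
E
```

```text
(no output)
```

View pics/s6.png

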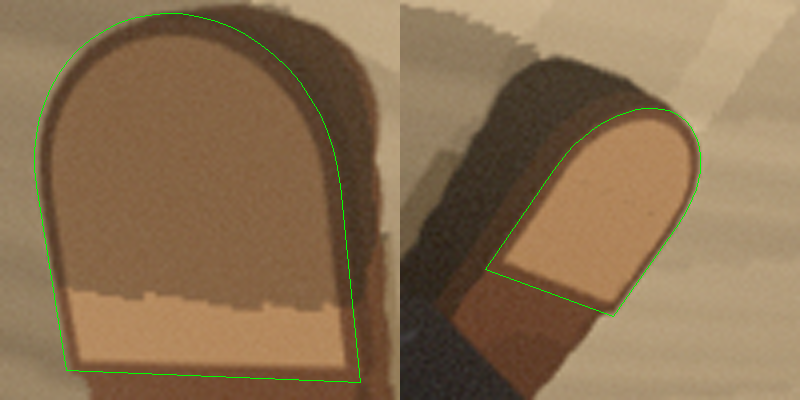

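Outline sits on both seats with an even rim (about 1 mm too far back on the large, yaw nearer 12.6°). Go to the large seat.

```bash
python3 plan.py .6424 -.1416 .11 12.6|head -2
```

```text
t 6.3 tcp [ 0.6171 -0.0303  0.1453] toolx yaw 12.73 down [-0.002  0.    -1.   ] q [-0.11  0.35  1.22 -0.    1.57 -1.9 ] F [ 0.5 -0.6 -0.6] w 0.0548
turn [-0.03  0.13 -0.13] rows 1.0 | shift after turn cm [  0.04   3.53 -11.41] | before turn [  0.02   3.53 -11.41]
```

Request:
apply_moves --targets '[[[0,0,-3.8,0,0.1,-0.1,1],[0,0,-3.8,0,0,0,1],[0,0,-3.8,0,0,0,1],[0,3.5,0,0,0,0,1],[0,0,0,0,0,0,1]]]'

```text
clock: 6.8
ee_pos: [0.6398, -0.1418, 0.1051]
tool_rot: [-0.702, -0.074, 0.08, 0.704]
contact_force: [-1.5, 1.1, -2.7]
grip_width: 0.0547
```

Request:
apply_moves --targets '[[[0,0,0,0,0,0,1],[0,0,0,0,0,0,1],[0,0,0,0,0,0,1]]]'

```text
clock: 7.1
ee_pos: [0.643, -0.142, 0.1126]
tool_rot: [0.703, 0.079, -0.077, -0.703]
contact_force: [0.5, -1.0, -1.0]
grip_width: 0.0547
```

```bash
python3 plan.py .6424 -.1416 .0684 12.6|head -2
```

```text
t 7.1 tcp [ 0.643  -0.142   0.1126] toolx yaw 12.62 down [ 0.003 -0.001 -1.   ] q [-0.27  0.48  1.12  0.    1.54 -2.06] F [ 0.5 -1.  -1. ] w 0.0547
turn [0.07 0.02 0.14] rows 1.0 | shift after turn cm [-0.05  4.42  0.05] | before turn [-0.06  4.42  0.06]
```

Request:
apply_moves --targets '[[[-0.05,1.2,0.05,0.1,0,0.1,1],[0,1.2,0,0,0,0,1],[0,1,0,0,0,0,1],[0,0.4,0,0,0,0,1],[0,0,0,0,0,0,1]]]'

```text
clock: 7.6
ee_pos: [0.6409, -0.1423, 0.0711]
tool_rot: [-0.702, -0.076, 0.079, 0.704]
contact_force: [0.4, 0.1, -0.1]
grip_width: 0.0544
```

Request:
apply_moves --targets '[[[0,0,0,0,0,0,1],[0,0.2,0,0,0,0,1],[0,0.2,0,0,0,0,1],[0,0,0,0,0,0,1],[0,0,0,0,0,0,1]]]'

```text
clock: 8.1
ee_pos: [0.6416, -0.1425, 0.0687]
tool_rot: [-0.702, -0.077, 0.078, 0.703]
contact_force: [0.4, 0.4, -0.4]
grip_width: 0.0544
```

```bash
python3 plan.py .6424 -.1416 .0684 12.6|head -2; python3 - <<'E'
from h import *; from cell import eyes
cw=eyes.get_calibration("wrist"); w=eyes.capture("wrist"); v=w[:,:,::-1].copy()
for n,x,y,z in [("seat_large",.6302,-.1444,.062),("heel_large",.6282,-.1448,.062)]:
    P=prism(n,x,y,np.radians(12.6),z)
    for p in project(P,cw,True): cv2.circle(v,tuple(int(t) for t in p.round()),1,(0,255,0) if n[0]=="h" else (255,0,0),-1)
cv2.imwrite("pics/w7.png",v[100:440,100:540])
E
```

```text
t 8.1 tcp [ 0.6416 -0.1425  0.0687] toolx yaw 12.54 down [-0.002  0.001 -1.   ] q [-0.28  0.52  1.16  0.    1.47 -2.06] F [ 0.4  0.4 -0.4] w 0.0544
turn [-0.1  -0.06 -0.09] rows 1.0 | shift after turn cm [0.1  0.03 0.07] | before turn [0.1  0.03 0.07]
```

View pics/w7.png

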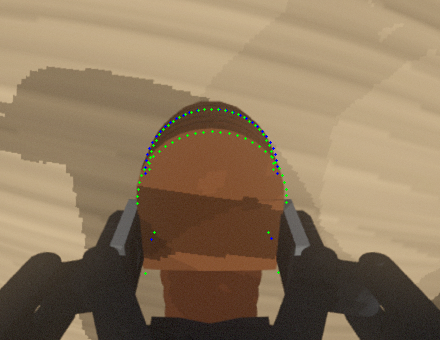

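Heel sits over the seat as predicted (its top arc on the overlay, row ~132; back at 105), about 1 mm short. Nudge, touch down, release.

Request:
apply_moves --targets '[[[0.1,0.1,0.07,-0.1,0,-0.1,1],[0,0.1,0,0,0,0,1],[0,0,0,0,0,0,1],[0,0,0,0,0,0,1]]]'

```text
clock: 8.55
ee_pos: [0.6429, -0.142, 0.0685]
tool_rot: [0.703, 0.078, -0.077, -0.703]
contact_force: [-3.5, -1.0, 7.6]
grip_width: 0.0544
```

```bash
python3 plan.py .6424 -.1416 .0664 12.6|head -2
```

```text
t 8.55 tcp [ 0.6429 -0.142   0.0685] toolx yaw 12.53 down [ 0.002 -0.001 -1.   ] q [-0.27  0.52  1.16 -0.    1.46 -2.06] F [-3.5 -1.   7.6] w 0.0544
turn [ 0.07 -0.07  0.1 ] rows 1.0 | shift after turn cm [-0.04  0.21  0.04] | before turn [-0.04  0.21  0.04]
```

Request:
apply_moves --targets '[[[0,0,0,0,0,0,-1],[0,0,0,0,0,0,-1],[0,0,0,0,0,0,-1],[0,0,0,0,0,0,-1],[0,-1,0,0,0,0,-1]]]'

```text
clock: 9.05
ee_pos: [0.6414, -0.1412, 0.0749]
tool_rot: [-0.702, -0.076, 0.078, 0.703]
contact_force: [-0.4, 0.5, -0.6]
grip_width: 0.0855
```

Request:
apply_moves --targets '[[[0,-3,0,0,0,0,-1],[0,-4,0,0,0,0,-1],[0,-3,0,0,0,0,-1],[0,0,0,0,0,0,-1],[0,0,0,0,0,0,-1]]]'

```text
clock: 9.55
ee_pos: [0.6427, -0.1417, 0.1779]
tool_rot: [0.703, 0.078, -0.076, -0.703]
contact_force: [0.3, 0.2, -0.8]
grip_width: 0.0854
```

```bash
python3 plan.py .4368 -.083 .12 -72|head -2; python3 - <<'E'
from seat import *; from cell import eyes
cal=eyes.get_calibration("wrist"); img=eyes.capture("wrist"); np.save("w8.npy",img); v=img[:,:,::-1].copy()
for p in project(prism("heel_large",.6282,-.1448,np.radians(12.6),.062),cal,True): cv2.circle(v,tuple(int(t) for t in p.round()),1,(0,255,0),-1)
cv2.imwrite("pics/w8.png",v[60:460,100:540])
E
```

```text
t 9.55 tcp [ 0.6427 -0.1417  0.1779] toolx yaw 12.54 down [ 0.002 -0.    -1.   ] q [-0.27  0.45  1.03  0.    1.66 -2.06] F [ 0.3  0.2 -0.8] w 0.0854
turn [-4.000e-02  8.454e+01  1.300e-01] rows 10.0 | shift after turn cm [-11.94   5.79 -17.77] | before turn [-18.84   5.75  10.2 ]
```

View pics/w8.png

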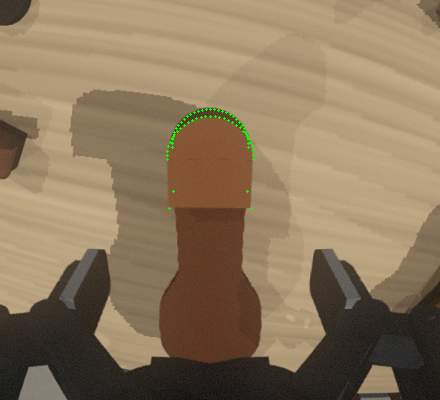

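Heel_large lies on the seat exactly on the predicted outline (crop 168–253, 108–208), square to the shoe. Now the small heel.

Request:
apply_moves --targets '[[[-3.7,0,2,0,0,0,-1],[-3.8,0,2,0,0,0,-1],[-3.8,0,2,0,0,0,-1],[-3.8,0,2.1,0,0,0,-1],[-3.7,0,2.1,0,0,0,-1]]]'

```text
clock: 10.1
ee_pos: [0.4342, -0.0822, 0.1747]
tool_rot: [-0.702, -0.076, 0.078, 0.703]
contact_force: [-0.4, -0.3, 0.8]
grip_width: 0.0853
```

Request:
apply_moves --targets '[[[0,0,0,0,8.4,0,-1],[0,0,0,0,8.4,0,-1],[0,0,0,0,8.4,0,-1],[0,0,0,0,8.4,0,-1],[0,0,0,0,8.4,0,-1]]]'

```text
clock: 10.6
ee_pos: [0.4359, -0.0826, 0.1751]
tool_rot: [-0.683, 0.183, -0.181, 0.683]
contact_force: [-0.8, -1.0, 0.0]
grip_width: 0.0856
```

Request:
apply_moves --targets '[[[0,1,0,0,8.5,0,-1],[0,1,0,0,8.5,0,-1],[0,1,0,0,8.5,0,-1],[0,1,0,0,8.5,0,-1],[0,1,0,0,8.5,0,-1]]]'

```text
clock: 11.1
ee_pos: [0.4358, -0.0825, 0.1246]
tool_rot: [0.571, -0.418, 0.416, -0.571]
contact_force: [-0.5, 0.4, 0.4]
grip_width: 0.0852
```

Request:
apply_moves --targets '[[[0,0,0,0,0,0,-1],[0,0,0,0,0,0,-1],[0,0,0,0,0,0,-1]]]'

```text
clock: 11.4
ee_pos: [0.4367, -0.0828, 0.1268]
tool_rot: [-0.573, 0.415, -0.415, 0.573]
contact_force: [-0.2, 0.1, 0.4]
grip_width: 0.0855
```

```bash
cat > wfit.py <<'E'
import sys; from h import *; from cell import eyes
n,x,y,a=sys.argv[1],*map(float,sys.argv[2:5]); kind="black" if n[0]=="t" else "brown"
cal=eyes.get_calibration("wrist"); img=eyes.capture("wrist"); np.save("wf.npy",img)
u=project(np.array([[x,y,DIM[n][2]/1e3]]),cal,True)[0].astype(int); print("seed",u,img[u[1],u[0]])
f=img.astype(float); q=f[...,0]/(f[...,1]+1)
g=cv2.GaussianBlur(img,(3,3),0)
m=(q>1.3) if kind=="brown" else (g.max(2)<60)
m=component(cv2.morphologyEx(m.astype(np.uint8),cv2.MORPH_OPEN,np.ones((5,5))),u)
if m is not None: print(m.sum(),np.round(fit(m,n,cal,0,True,S=2,guess=(x,y)),4))
E
python3 plan.py .4368 -.083 .12 -72|head -2; python3 wfit.py heel_small .4336 -.073 -72
```

```text
t 11.4 tcp [ 0.4367 -0.0828  0.1268] toolx yaw -71.79 down [-0.  0. -1.] q [-0.27 -0.12  1.77  0.    1.49 -0.59] F [-0.2  0.1  0.4] w 0.0855
turn [-0.    0.21 -0.  ] rows 1.0 | shift after turn cm [0.02 0.68 0.  ] | before turn [0.02 0.68 0.  ]
seed [309 222] [121  80  50]
3671 [ 4.333000e-01 -7.200000e-02  2.883313e+02  9.638000e-01]
```

Request:
apply_moves --targets '[[[-0.1,4,0,0,0,0,-1],[0,4,0,0,0,0,-1],[0,2.5,0,0,0,0,-1],[0,1.5,0,0,0,0,-1],[0,0,0,0,0,0,-1]]]'

```text
clock: 11.95
ee_pos: [0.4349, -0.0815, 0.0047]
tool_rot: [0.573, -0.416, 0.414, -0.572]
contact_force: [0.3, -1.0, 0.1]
grip_width: 0.0856
```

Request:
apply_moves --targets '[[[0,0,0,0,0,0,-1],[0,0.3,0,0,0,0,-1],[0,0,0,0,0,0,-1],[0,0,0,0,0,0,-1]]]'

```text
clock: 12.35
ee_pos: [0.4368, -0.0819, 0.0042]
tool_rot: [-0.572, 0.415, -0.416, 0.572]
contact_force: [0.5, 0.3, 0.2]
grip_width: 0.0856
```

Request:
apply_moves --targets '[[[0,0,0,0,0,0,1],[0,0,0,0,0,0,1],[0,0,0,0,0,0,1],[0,0,0,0,0,0,1],[0,0,0,0,0,0,1]]]'

```text
clock: 12.85
ee_pos: [0.4368, -0.082, 0.004]
tool_rot: [-0.572, 0.415, -0.416, 0.572]
contact_force: [-0.3, -0.0, 4.5]
grip_width: 0.0405
```

```bash
python3 plan.py .66 .09 .15 -11.5|head -2
```

```text
t 12.85 tcp [ 0.4368 -0.082   0.004 ] toolx yaw -71.96 down [ 0.001 -0.    -1.   ] q [-0.27  0.04  1.88  0.    1.22 -0.58] F [-0.3 -0.   4.5] w 0.0405
turn [-3.000e-02 -6.046e+01  5.000e-02] rows 8.0 | shift after turn cm [ 18.45 -14.6   21.3 ] | before turn [ -9.44 -14.58  26.56]
```

Request:
apply_moves --targets '[[[0,-2,0,0,0,0,1],[0,-4,0,0,0,0,1],[0,-4,0,0,-7.5,0,1],[0,-4,0,0,-7.5,0,1],[0,0,0,0,-7.5,0,1]]]'

```text
clock: 13.35
ee_pos: [0.4389, -0.0826, 0.1494]
tool_rot: [-0.642, 0.291, -0.298, 0.644]
contact_force: [0.5, 1.2, -1.5]
grip_width: 0.0405
```

Request:
apply_moves --targets '[[[0,0,0,0,-7.6,0,1],[0,0,0,0,-7.6,0,1],[0,0,0,0,-7.6,0,1],[0,0,0,0,-7.6,0,1],[0,0,0,0,-7.6,0,1]]]'

```text
clock: 13.85
ee_pos: [0.4361, -0.0818, 0.1431]
tool_rot: [-0.704, 0.069, -0.068, 0.704]
contact_force: [0.6, -0.5, -1.4]
grip_width: 0.0408
```

Request:
apply_moves --targets '[[[2.3,0,2.7,0,0,0,1],[2.7,0,3.1,0,0,0,1],[2.7,0,3.1,0,0,0,1],[2.7,0,3.1,0,0,0,1],[2.7,0,3.1,0,0,0,1]]]'

```text
clock: 14.35
ee_pos: [0.5957, 0.0413, 0.1428]
tool_rot: [0.704, -0.071, 0.07, -0.704]
contact_force: [0.2, -0.7, 0.3]
grip_width: 0.0404
```

Request:
apply_moves --targets '[[[2.7,0,3.1,0,0,0,1],[2.6,0,3.1,0,0,0,1],[0,0,0,0,0,0,1],[0,0,0,0,0,0,1],[0,0,0,0,0,0,1]]]'

```text
clock: 14.85
ee_pos: [0.6585, 0.0897, 0.1436]
tool_rot: [0.704, -0.071, 0.071, -0.703]
contact_force: [-0.4, 0.3, 0.1]
grip_width: 0.0407
```

```bash
python3 plan.py .6656 .1812 .11 -11.5|head -2; python3 - <<'E'
from h import *; from cell import eyes
cal=eyes.get_calibration("wrist"); img=eyes.capture("wrist")
u0=project(np.array([[.657,.183,.05]]),cal,True)[0].astype(int); x0,y0=u0-55; print(u0)
c=cv2.resize(img[y0:y0+110,x0:x0+110,::-1],None,fx=5,fy=5,interpolation=cv2.INTER_CUBIC)
u=((project(prism("seat_small",.6571,.1829,np.radians(-11.5),.05),cal,True)-[x0,y0]+.5)*5).astype(int)
cv2.polylines(c,[u],True,(0,255,0),1); cv2.imwrite("pics/s9.png",c)
E
```

```text
t 14.85 tcp [0.6585 0.0897 0.1436] toolx yaw -11.49 down [-0. -0. -1.] q [ 0.08  0.48  1.05 -0.    1.61 -1.29] F [-0.4  0.3  0.1] w 0.0407
turn [ 0.01  0.01 -0.02] rows 1.0 | shift after turn cm [-1.13  3.36  9.11] | before turn [-1.13  3.36  9.11]
[440 213]
```

View pics/s9.png

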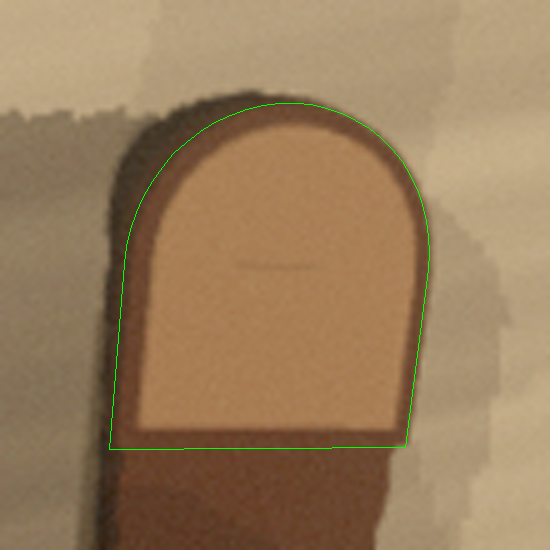

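Seat outline fits with the rim nearly even (left 27 px, right 13 px, i.e. seat about 0.6 mm farther to +y). Move over it.

Request:
apply_moves --targets '[[[-0.4,0,3,0,0,0,1],[-0.4,0,3.1,0,0,0,1],[-0.3,0,3.1,0,0,0,1],[0,2,0,0,0,0,1],[0,2,0,0,0,0,1]]]'

```text
clock: 15.4
ee_pos: [0.6666, 0.183, 0.1051]
tool_rot: [-0.703, 0.069, -0.071, 0.704]
contact_force: [0.1, -0.9, -2.2]
grip_width: 0.04
```

Request:
apply_moves --targets '[[[0,2,0,0,0,0,1],[0,1.5,0,0,0,0,1],[0,0.5,0,0,0,0,1],[0,0,0,0,0,0,1],[0,0,0,0,0,0,1]]]'

```text
clock: 15.9
ee_pos: [0.6671, 0.1826, 0.0651]
tool_rot: [-0.703, 0.07, -0.071, 0.704]
contact_force: [1.7, 0.4, -0.6]
grip_width: 0.0407
```

```bash
python3 plan.py .6655 .1819 .054 -11.4|head -2
```

```text
t 15.9 tcp [0.6671 0.1826 0.0651] toolx yaw -11.48 down [ 0.002  0.001 -1.   ] q [ 0.21  0.61  1.03  0.    1.49 -1.16] F [ 1.7  0.4 -0.6] w 0.0407
turn [-0.05 -0.08  0.11] rows 1.0 | shift after turn cm [-0.15  1.11 -0.1 ] | before turn [-0.15  1.11 -0.1 ]
```

Request:
apply_moves --targets '[[[-0.15,0.4,-0.1,0,-0.1,0.1,1],[0,0.3,0,0,0,0,1],[0,0,0,0,0,0,1],[0,0,0,0,0,0,1]]]'

```text
clock: 16.3
ee_pos: [0.6648, 0.182, 0.0566]
tool_rot: [-0.704, 0.071, -0.069, 0.704]
contact_force: [0.3, -0.5, -0.6]
grip_width: 0.0406
```

```bash
python3 plan.py .6655 .1819 .054 -11.4|head -2
```

```text
t 16.3 tcp [0.6648 0.182  0.0566] toolx yaw -11.36 down [-0.002  0.    -1.   ] q [ 0.21  0.62  1.04  0.    1.48 -1.16] F [ 0.3 -0.5 -0.6] w 0.0406
turn [-0.    0.04 -0.11] rows 1.0 | shift after turn cm [0.07 0.26 0.  ] | before turn [0.07 0.26 0.  ]
```

Request:
apply_moves --targets '[[[0.07,0.15,0,0,0,-0.1,1],[0,0.15,0,0,0,0,1],[0,0,0,0,0,0,1],[0,0,0,0,0,0,1]]]'

```text
clock: 16.7
ee_pos: [0.6659, 0.1819, 0.0541]
tool_rot: [-0.703, 0.07, -0.07, 0.704]
contact_force: [0.3, 0.3, 1.8]
grip_width: 0.0404
```

```bash
python3 plan.py .6655 .1819 .054 -11.4|head -2
```

```text
t 16.7 tcp [0.6659 0.1819 0.0541] toolx yaw -11.36 down [ 0.001  0.    -1.   ] q [ 0.21  0.62  1.05  0.    1.47 -1.16] F [0.3 0.3 1.8] w 0.0404
turn [-0.03  0.04  0.05] rows 1.0 | shift after turn cm [-0.04  0.01 -0.01] | before turn [-0.04  0.01 -0.01]
```

Request:
apply_moves --targets '[[[0,0,0,0,0,0,-1],[0,0,0,0,0,0,-1],[0,0,0,0,0,0,-1],[0,0,0,0,0,0,-1],[0,-1,0,0,0,0,-1]]]'

```text
clock: 17.2
ee_pos: [0.6645, 0.1817, 0.062]
tool_rot: [0.704, -0.071, 0.069, -0.703]
contact_force: [0.6, 0.0, -1.2]
grip_width: 0.0852
```

Request:
apply_moves --targets '[[[0,-3,0,0,0,0,-1],[0,-4,0,0,0,0,-1],[0,-3,0,0,0,0,-1],[0,0,0,0,0,0,-1],[0,0,0,0,0,0,-1]]]'

```text
clock: 17.7
ee_pos: [0.6659, 0.1819, 0.1651]
tool_rot: [-0.703, 0.069, -0.071, 0.704]
contact_force: [-0.3, -0.1, -1.0]
grip_width: 0.0852
```

```bash
python3 plan.py .4081 -.2509 .16 -61.2|head -2; python3 - <<'E'
from h import *; from cell import eyes
cal=eyes.get_calibration("wrist"); img=eyes.capture("wrist"); v=img[:,:,::-1].copy()
for p in project(prism("heel_small",.6551,.1840,np.radians(-11.4),.05),cal,True): cv2.circle(v,tuple(int(t) for t in p.round()),1,(0,255,0),-1)
cv2.imwrite("pics/w10.png",cv2.resize(v[130:330,210:410],None,fx=3,fy=3))
E
```

```text
t 17.7 tcp [0.6659 0.1819 0.1651] toolx yaw -11.36 down [ 0.002  0.001 -1.   ] q [ 0.21  0.55  0.92  0.    1.67 -1.16] F [-0.3 -0.1 -1. ] w 0.0852
turn [-0.11 49.84  0.09] rows 6.0 | shift after turn cm [ 25.51   0.51 -43.44] | before turn [-16.75   0.42 -47.51]
```

View pics/w10.png

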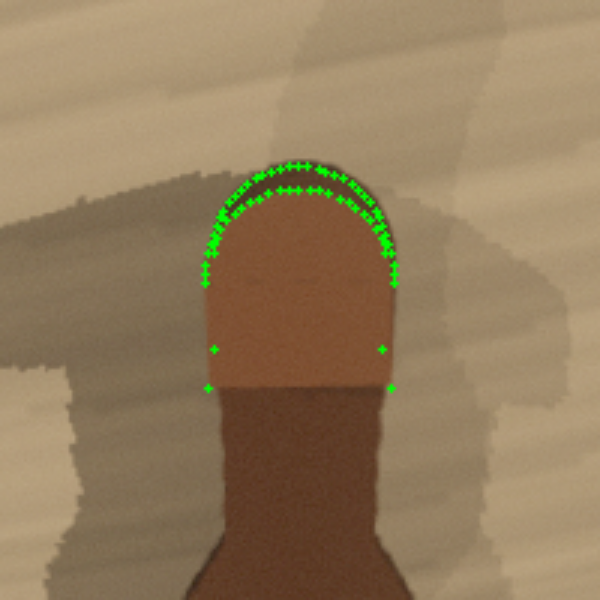

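Heel_small lies on its seat as intended (outline on target, square). Now top_large.

Request:
apply_moves --targets '[[[-1.3,0,-3.5,0,0,0,-1],[-1.5,0,-4.4,0,0,0,-1],[-1.5,0,-4.4,0,0,0,-1],[-1.5,0,-4.4,0,0,0,-1],[-1.5,0,-4.4,0,0,0,-1]]]'

```text
clock: 18.25
ee_pos: [0.5504, -0.0119, 0.1617]
tool_rot: [0.704, -0.071, 0.069, -0.704]
contact_force: [0.2, -1.8, 1.3]
grip_width: 0.0852
```

Request:
apply_moves --targets '[[[-1.5,0,-4.4,0,0,0,-1],[-1.5,0,-4.4,0,0,0,-1],[-1.6,0,-4.4,0,0,0,-1],[-1.6,0,-4.4,0,0,0,-1],[-1.6,0,-4.4,0,0,0,-1]]]'

```text
clock: 18.75
ee_pos: [0.4307, -0.2119, 0.1621]
tool_rot: [-0.703, 0.071, -0.069, 0.704]
contact_force: [0.6, 0.4, 0.1]
grip_width: 0.0854
```

Request:
apply_moves --targets '[[[-1.6,0,-4.4,0,0,0,-1],[0,0,0,0,8.3,0,-1],[0,0,0,0,8.3,0,-1],[0,0,0,0,8.3,0,-1],[0,0,0,0,8.3,0,-1]]]'

```text
clock: 19.25
ee_pos: [0.4074, -0.2506, 0.1619]
tool_rot: [-0.653, 0.271, -0.269, 0.654]
contact_force: [0.4, -0.4, 1.1]
grip_width: 0.085
```

Request:
apply_moves --targets '[[[0,1.5,0,0,8.3,0,-1],[0,1.5,0,0,8.3,0,-1],[0,0,0,0,0,0,-1],[0,0,0,0,0,0,-1],[0,0,0,0,0,0,-1]]]'

```text
clock: 19.75
ee_pos: [0.4084, -0.251, 0.134]
tool_rot: [-0.609, 0.359, -0.359, 0.609]
contact_force: [-0.0, 0.1, -0.4]
grip_width: 0.0853
```

```bash
python3 plan.py .4081 -.2509 .12 -61.2|head -2; python3 wfit.py top_large .4014 -.2386 -61.2
```

```text
t 19.75 tcp [ 0.4084 -0.251   0.134 ] toolx yaw -61.0 down [ 0. -0. -1.] q [-0.63 -0.03  1.67  0.    1.5  -1.13] F [-0.   0.1 -0.4] w 0.0853
turn [-0.01  0.2   0.02] rows 1.0 | shift after turn cm [-0.03  1.4  -0.02] | before turn [-0.03  1.4  -0.02]
seed [309 210] [60 55 49]
1400 [ 4.046000e-01 -2.180000e-01  3.055371e+02  4.756000e-01]
```

```bash
sed -i 's/g.max(2)<60/g.max(2)<TH/; s/^n,x,y,a=.*/&; TH=float(sys.argv[5]) if len(sys.argv)>5 else 85/' wfit.py; python3 wfit.py top_large .4014 -.2386 -61.2 80;python3 wfit.py top_large .4014 -.2386 -61.2 95
```

```text
seed [309 210] [50 48 39]
5302 [ 3.997000e-01 -2.375000e-01  3.066046e+02  9.365000e-01]
seed [309 210] [55 49 40]
5458 [ 3.99500e-01 -2.37100e-01  3.07326e+02  9.62700e-01]
```

```bash
python3 - <<'E'
from h import *; from cell import eyes
cal=eyes.get_calibration("top"); img=cv2.imread("pics/top0.png")[:,:,::-1]
for n,s in [("top_small",(192,311)),("top_large",(432,309))]:
  for th in (48,55,62):
    m=component(cv2.GaussianBlur(img,(3,3),0).max(2)<th,s); print(n,th,m.sum(),np.round(fit(m,n,cal,0),4))
w=np.load("wf.npy"); cw=eyes.get_calibration("wrist"); v=w[:,:,::-1].copy()
for a,c in ((-53,(0,255,0)),(-61.2,(0,0,255))):
  P=prism("top_large",.3995,-.2372,np.radians(a),0); P=P[P[:,2]>.01]
  cv2.polylines(v,[project(P,cw,True).round().astype(int)],True,c,1)
cv2.imwrite("pics/w11.png",cv2.resize(v[130:310,220:400],None,fx=3,fy=3))
E
```

```text
top_small 48 375 [ 0.391   0.2605 46.7063  0.8463]
top_small 55 398 [ 0.3909  0.26   46.7884  0.8969]
top_small 62 419 [ 0.3909  0.2603 47.0338  0.944 ]
top_large 48 693 [ 4.005000e-01 -2.382000e-01  3.057554e+02  8.963000e-01]
top_large 55 718 [ 4.000000e-01 -2.383000e-01  3.059515e+02  9.267000e-01]
top_large 62 742 [ 4.00000e-01 -2.38800e-01  3.05673e+02  9.53800e-01]
```

View pics/w11.png

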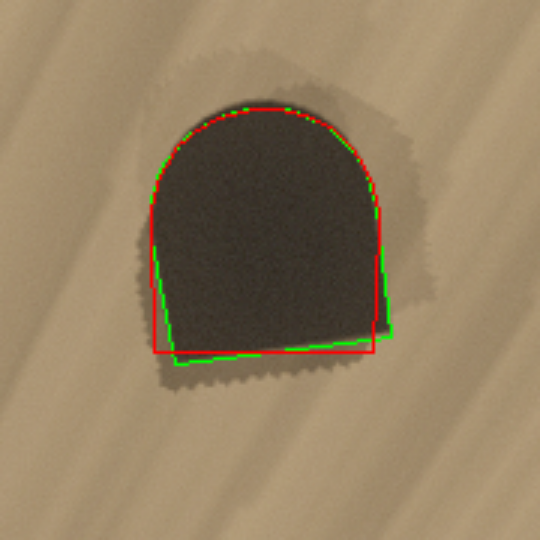

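The black piece at (265,230) follows the green outline (yaw about -54°), not the red one. Align and descend.

```bash
python3 plan.py .4082 -.2493 -.007 -54|head -2
```

```text
t 19.9 tcp [ 0.4085 -0.2511  0.1342] toolx yaw -61.08 down [ 0.001 -0.    -1.   ] q [-0.63 -0.03  1.67  0.    1.5  -1.13] F [-0.6  0.2 -0.4] w 0.0853
turn [-0.02 -7.08  0.05] rows 1.0 | shift after turn cm [-0.16 14.12  0.08] | before turn [-0.18 14.12  0.06]
```

Request:
apply_moves --targets '[[[0,0,0,0,-7.1,0,-1],[-0.16,4,0.08,0,0,0,-1],[0,4,0,0,0,0,-1],[0,3,0,0,0,0,-1],[0,1.5,0,0,0,0,-1]]]'

```text
clock: 20.4
ee_pos: [0.4067, -0.2482, 0.0059]
tool_rot: [-0.63, 0.322, -0.32, 0.63]
contact_force: [-0.2, -0.4, -0.1]
grip_width: 0.0854
```

Request:
apply_moves --targets '[[[0,0,0,0,0,0,-1],[0,0,0,0,0,0,-1],[0,0,0,0,0,0,-1]]]'

```text
clock: 20.7
ee_pos: [0.4089, -0.2498, 0.0102]
tool_rot: [0.63, -0.32, 0.322, -0.63]
contact_force: [-0.2, -0.8, 0.3]
grip_width: 0.0854
```

```bash
python3 plan.py .4082 -.2493 -.007 -54|head -2
```

```text
t 20.7 tcp [ 0.4089 -0.2498  0.0102] toolx yaw -54.05 down [ 0.002 -0.002 -1.   ] q [-0.63  0.12  1.78  0.    1.24 -1.25] F [-0.2 -0.8  0.3] w 0.0854
turn [-0.05 -0.05  0.15] rows 1.0 | shift after turn cm [-0.09  1.72 -0.03] | before turn [-0.09  1.72 -0.03]
```

Request:
apply_moves --targets '[[[-0.09,0.8,0,0,0,0.1,-1],[0,0.5,0,0,0,0,-1],[0,0.3,0,0,0,0,-1],[0,0,0,0,0,0,-1],[0,0,0,0,0,0,-1]]]'

```text
clock: 21.2
ee_pos: [0.4074, -0.2484, -0.0075]
tool_rot: [-0.63, 0.322, -0.321, 0.63]
contact_force: [0.7, 0.1, 0.9]
grip_width: 0.0856
```

Request:
apply_moves --targets '[[[0,0,0,0,0,0,1],[0,0,0,0,0,0,1],[0,0,0,0,0,0,1],[0,0,0,0,0,0,1]]]'

```text
clock: 21.6
ee_pos: [0.4078, -0.2488, -0.0068]
tool_rot: [-0.63, 0.321, -0.321, 0.63]
contact_force: [0.1, -0.8, 4.0]
grip_width: 0.0544
```

```bash
python3 plan.py .6424 -.1416 .16 12.6|head -2; python3 - <<'E'
from cell import arm
from h import R
import numpy as np
o=arm.get_obs();T=R.from_quat(o["tool_rot"]); print(T.inv().apply(np.array([.4,-.238,0])-o["ee_pos"]))
E
```

```text
t 21.6 tcp [ 0.4078 -0.2488 -0.0068] toolx yaw -54.06 down [ 0.     0.001 -1.   ] q [-0.63  0.14  1.79  0.    1.21 -1.25] F [ 0.1 -0.8  4. ] w 0.0544
turn [-4.000e-02 -6.666e+01 -1.000e-02] rows 8.0 | shift after turn cm [ 25.23 -16.68   5.34] | before turn [  5.08 -16.67  25.29]
[-1.33136808e-02 -6.80668296e-03 -4.02871726e-05]
```

Request:
apply_moves --targets '[[[0,-2,0,0,0,0,1],[0,-4,0,0,0,0,1],[0,-4,0,0,-8.3,0,1],[0,-4,0,0,-8.3,0,1],[0,-1.5,0,0,-8.3,0,1]]]'

```text
clock: 22.1
ee_pos: [0.4088, -0.2495, 0.1519]
tool_rot: [0.685, -0.174, 0.178, -0.684]
contact_force: [0.4, 0.6, -0.9]
grip_width: 0.0543
```

Request:
apply_moves --targets '[[[0,0,0,0,-8.3,0,1],[0,0,0,0,-8.3,0,1],[0,0,0,0,-8.4,0,1],[0,0,0,0,-8.4,0,1],[0,0,0,0,-8.4,0,1]]]'

```text
clock: 22.6
ee_pos: [0.4074, -0.2485, 0.1472]
tool_rot: [-0.702, -0.079, 0.08, 0.703]
contact_force: [-0.5, -0.1, -0.0]
grip_width: 0.0546
```

Request:
apply_moves --targets '[[[4.1,0,0.9,0,0,0,1],[4.2,0,0.9,0,0,0,1],[4.2,0,0.9,0,0,0,1],[4.2,0,0.9,0,0,0,1],[4.2,0,0.9,0,0,0,1]]]'

```text
clock: 23.1
ee_pos: [0.6029, -0.158, 0.1469]
tool_rot: [-0.702, -0.077, 0.078, 0.703]
contact_force: [0.1, -0.5, 0.2]
grip_width: 0.0541
```

Request:
apply_moves --targets '[[[4.2,0,0.8,0,0,0,1],[0,0,0,0,0,0,1],[0,0,0,0,0,0,1],[0,0,0,0,0,0,1]]]'

```text
clock: 23.5
ee_pos: [0.6403, -0.1425, 0.1475]
tool_rot: [-0.702, -0.077, 0.078, 0.703]
contact_force: [-0.3, -0.4, 0.1]
grip_width: 0.0541
```

```bash
python3 plan.py .6412 -.1419 .0872 12.6|head -2
```

```text
t 23.5 tcp [ 0.6403 -0.1425  0.1475] toolx yaw 12.6 down [-0.001  0.001 -1.   ] q [-0.28  0.46  1.08  0.    1.61 -2.07] F [-0.3 -0.4  0.1] w 0.0541
turn [-0.1   0.   -0.07] rows 1.0 | shift after turn cm [0.1  6.03 0.04] | before turn [0.11 6.03 0.03]
```

Request:
apply_moves --targets '[[[0.1,2,0,0,0,0,1],[0,2,0,0,0,0,1],[0,1,0,0,0,0,1],[0,0.3,0,0,0,0,1],[0,0,0,0,0,0,1]]]'

```text
clock: 24.0
ee_pos: [0.6416, -0.1421, 0.0951]
tool_rot: [-0.702, -0.077, 0.078, 0.703]
contact_force: [0.9, 0.8, 0.6]
grip_width: 0.0542
```

Request:
apply_moves --targets '[[[0,0,0,0,0,0,1],[0,0,0,0,0,0,1],[0,0,0,0,0,0,1]]]'

```text
clock: 24.3
ee_pos: [0.6421, -0.1418, 0.0953]
tool_rot: [-0.702, -0.078, 0.078, 0.703]
contact_force: [0.4, -0.1, -0.8]
grip_width: 0.0544
```

```bash
python3 plan.py .6412 -.1419 .0872 12.6|head -2
```

```text
t 24.3 tcp [ 0.6421 -0.1418  0.0953] toolx yaw 12.64 down [ 0.     0.001 -1.   ] q [-0.27  0.49  1.14  0.    1.51 -2.07] F [ 0.4 -0.1 -0.8] w 0.0544
turn [-0.07  0.04  0.02] rows 1.0 | shift after turn cm [-0.09  0.81  0.01] | before turn [-0.09  0.81  0.01]
```

Request:
apply_moves --targets '[[[-0.09,0.3,0,0,0,0,1],[0,0.3,0,0,0,0,1],[0,0.2,0,0,0,0,1],[0,0,0,0,0,0,1],[0,0,0,0,0,0,1]]]'

```text
clock: 24.8
ee_pos: [0.641, -0.1419, 0.0872]
tool_rot: [-0.702, -0.078, 0.078, 0.703]
contact_force: [-3.1, 1.8, 5.5]
grip_width: 0.0541
```

```bash
python3 plan.py .6412 -.1419 .0872 12.6|head -2
```

```text
t 24.8 tcp [ 0.641  -0.1419  0.0872] toolx yaw 12.64 down [-0.001  0.001 -1.   ] q [-0.27  0.5   1.15  0.    1.5  -2.07] F [-3.1  1.8  5.5] w 0.0541
turn [-0.08  0.04 -0.02] rows 1.0 | shift after turn cm [ 0.02  0.   -0.  ] | before turn [ 0.02  0.   -0.  ]
```

Request:
apply_moves --targets '[[[0,0,0,0,0,0,-1],[0,0,0,0,0,0,-1],[0,0,0,0,0,0,-1],[0,0,0,0,0,0,-1],[0,-1,0,0,0,0,-1]]]'

```text
clock: 25.3
ee_pos: [0.64, -0.1417, 0.0949]
tool_rot: [-0.702, -0.076, 0.079, 0.704]
contact_force: [-0.4, 0.2, -0.7]
grip_width: 0.0854
```

Request:
apply_moves --targets '[[[0,-3,0,0,0,0,-1],[0,-4,0,0,0,0,-1],[0,-2,0,0,0,0,-1],[0,0,0,0,0,0,-1],[0,0,0,0,0,0,-1]]]'

```text
clock: 25.8
ee_pos: [0.6411, -0.1421, 0.1867]
tool_rot: [-0.702, -0.078, 0.078, 0.703]
contact_force: [0.3, -0.4, -0.5]
grip_width: 0.0853
```

```bash
python3 plan.py .3981 .2680 .14 47|head -2; python3 - <<'E'
from h import *; from cell import eyes
cal=eyes.get_calibration("wrist"); img=eyes.capture("wrist"); v=img[:,:,::-1].copy()
for n,z in (("heel_large",.062),("top_large",.094)):
  for p in project(prism(n,.6282,-.1448,np.radians(12.6),z),cal,True): cv2.circle(v,tuple(int(t) for t in p.round()),1,(0,255,0),-1)
cv2.imwrite("pics/w12.png",cv2.resize(v[130:330,210:410],None,fx=3,fy=3))
E
```

```text
t 25.8 tcp [ 0.6411 -0.1421  0.1867] toolx yaw 12.64 down [-0.     0.001 -1.   ] q [-0.27  0.44  1.02  0.    1.68 -2.07] F [ 0.3 -0.4 -0.5] w 0.0853
turn [-8.000e-02 -3.436e+01  2.000e-02] rows 5.0 | shift after turn cm [13.42  4.67 45.74] | before turn [-14.74   4.74  45.32]
```

View pics/w12.png

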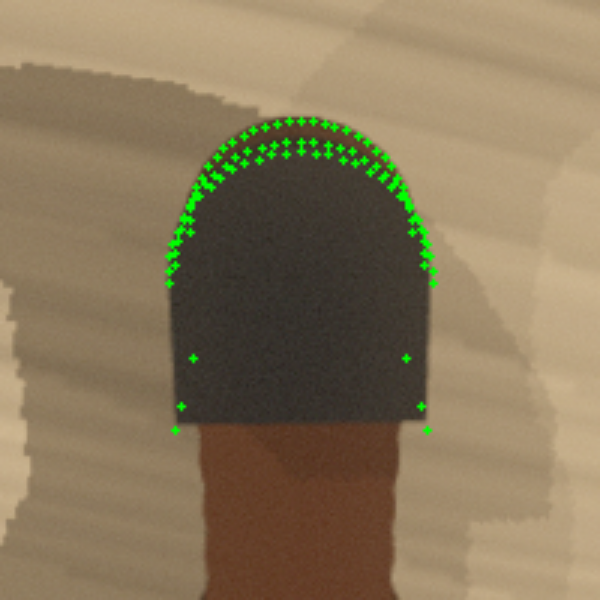

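Top_large sits flat and square on the large heel (172–430, back at 142, front 424), within about 1 mm of the outline. Now top_small.

Request:
apply_moves --targets '[[[-1.2,0,3.6,0,0,0,-1],[-1.3,0,4.1,0,0,0,-1],[-1.3,0,4.1,0,0,0,-1],[-1.3,0,4.1,0,0,0,-1],[-1.3,0,4.1,0,0,0,-1]]]'

```text
clock: 26.35
ee_pos: [0.533, 0.0404, 0.1849]
tool_rot: [-0.702, -0.076, 0.079, 0.704]
contact_force: [0.8, 0.6, 0.0]
grip_width: 0.0854
```

Request:
apply_moves --targets '[[[-1.3,0,4.2,0,0,0,-1],[-1.4,0,4.2,0,0,0,-1],[-1.4,0,4.2,0,0,0,-1],[-1.4,0,4.2,0,0,0,-1],[-1.4,0,4.2,0,0,0,-1]]]'

```text
clock: 26.85
ee_pos: [0.4197, 0.2299, 0.1856]
tool_rot: [-0.703, -0.076, 0.079, 0.703]
contact_force: [0.2, -0.4, 0.2]
grip_width: 0.0856
```

Request:
apply_moves --targets '[[[-1.4,1,4.3,0,0,0,-1],[0,1,0,0,-8.5,0,-1],[0,1,0,0,-8.5,0,-1],[0,1,0,0,-8.5,0,-1],[0,0.7,0,0,-8.5,0,-1]]]'

```text
clock: 27.35
ee_pos: [0.3973, 0.2674, 0.1378]
tool_rot: [-0.648, -0.28, 0.284, 0.649]
contact_force: [0.1, -0.0, -0.8]
grip_width: 0.0854
```

Request:
apply_moves --targets '[[[0,0,0,0,0,0,-1],[0,0,0,0,0,0,-1],[0,0,0,0,0,0,-1]]]'

```text
clock: 27.65
ee_pos: [0.3984, 0.2678, 0.1404]
tool_rot: [-0.649, -0.279, 0.279, 0.65]
contact_force: [-0.3, 0.2, 0.5]
grip_width: 0.085
```

```bash
for t in 80 95; do python3 wfit.py top_small .3909 .2603 47 $t; done; python3 plan.py .3981 .2680 -.006 47|head -2
```

```text
seed [309 213] [58 53 39]
2830 [ 0.3903  0.2617 46.39    0.9251]
seed [309 212] [61 50 39]
2910 [ 0.3902  0.2609 45.3256  0.9494]
t 27.75 tcp [0.3986 0.2679 0.1407] toolx yaw 46.53 down [-0.001  0.002 -1.   ] q [ 0.51 -0.03  1.66  0.    1.52 -1.87] F [-0.4  0.  -0.1] w 0.0854
turn [-0.1  -0.47  0.05] rows 1.0 | shift after turn cm [-0.03 14.67  0.04] | before turn [-4.000e-02  1.467e+01  1.000e-02]
```

Request:
apply_moves --targets '[[[0,4,0.1,0,0,0,-1],[0,4,0,0,0,0,-1],[0,3,0,0,0,0,-1],[0,1.5,0,0,0,0,-1],[0,0.5,0,0,0,0,-1]]]'

```text
clock: 28.25
ee_pos: [0.3966, 0.2682, 0.0086]
tool_rot: [-0.649, -0.278, 0.281, 0.65]
contact_force: [0.0, 0.1, -0.6]
grip_width: 0.0853
```

Request:
apply_moves --targets '[[[0,0,0,0,0,0,-1],[0,0,0,0,0,0,-1],[0,0,0,0,0,0,-1]]]'

```text
clock: 28.55
ee_pos: [0.3984, 0.2692, 0.0118]
tool_rot: [-0.649, -0.281, 0.279, 0.65]
contact_force: [-0.1, 0.4, 0.6]
grip_width: 0.0853
```

```bash
python3 plan.py .3978 .2684 -.006 46.4|head -2
```

```text
t 28.55 tcp [0.3984 0.2692 0.0118] toolx yaw 46.63 down [ 0.001  0.003 -1.   ] q [ 0.52  0.12  1.77  0.    1.24 -1.87] F [-0.1  0.4  0.6] w 0.0853
turn [-0.06  0.23  0.16] rows 1.0 | shift after turn cm [-0.1   1.78 -0.01] | before turn [-0.11  1.78 -0.02]
```

Request:
apply_moves --targets '[[[-0.1,0.8,0,0,0.2,0.1,-1],[0,0.5,0,0,0,0,-1],[0,0.35,0,0,0,0,-1],[0,0,0,0,0,0,-1],[0,0,0,0,0,0,-1]]]'

```text
clock: 29.05
ee_pos: [0.3968, 0.268, -0.0062]
tool_rot: [-0.649, -0.278, 0.28, 0.65]
contact_force: [-0.2, -0.2, 0.5]
grip_width: 0.0858
```

Request:
apply_moves --targets '[[[0,0,0,0,0,0,1],[0,0,0,0,0,0,1],[0,0,0,0,0,0,1],[0,0,0,0,0,0,1],[0,0,0,0,0,0,1]]]'

```text
clock: 29.55
ee_pos: [0.3973, 0.2683, -0.0055]
tool_rot: [-0.649, -0.279, 0.279, 0.65]
contact_force: [-0.7, -0.1, 4.4]
grip_width: 0.0407
```

```bash
python3 plan.py .6651 .182 .15 -11.4|head -2; python3 - <<'E'
from cell import arm
from h import R
import numpy as np
o=arm.get_obs();T=R.from_quat(o["tool_rot"]); print(T.inv().apply(np.array([.3905,.2608,0])-o["ee_pos"]))
E
```

```text
t 29.55 tcp [ 0.3973  0.2683 -0.0055] toolx yaw 46.44 down [-0.001  0.001 -1.   ] q [ 0.52  0.15  1.79  0.    1.21 -1.87] F [-0.7 -0.1  4.4] w 0.0407
turn [-7.000e-02  5.784e+01 -5.000e-02] rows 7.0 | shift after turn cm [ 27.95 -15.55  -3.17] | before turn [ 12.2  -15.59 -25.33]
[-0.01017179 -0.0054944  -0.00021956]
```

Request:
apply_moves --targets '[[[0,-2,0,0,0,0,1],[0,-4,0,0,0,0,1],[0,-4,0,0,8.2,0,1],[0,-4,0,0,8.2,0,1],[0,-1,0,0,8.2,0,1]]]'

```text
clock: 30.05
ee_pos: [0.3988, 0.2689, 0.1488]
tool_rot: [-0.694, -0.134, 0.13, 0.696]
contact_force: [1.8, 0.1, -1.3]
grip_width: 0.0405
```

Request:
apply_moves --targets '[[[0,0,0,0,8.3,0,1],[0,0,0,0,8.3,0,1],[0,0,0,0,8.3,0,1],[0,0,0,0,8.3,0,1],[3,0,-0.3,0,0,0,1]]]'

```text
clock: 30.55
ee_pos: [0.4246, 0.2599, 0.1436]
tool_rot: [-0.704, 0.072, -0.069, 0.704]
contact_force: [0.1, 0.5, 0.8]
grip_width: 0.0406
```

Request:
apply_moves --targets '[[[4.1,0,-0.4,0,0,0,1],[4.2,0,-0.5,0,0,0,1],[4.2,0,-0.5,0,0,0,1],[4.2,0,-0.5,0,0,0,1],[4.2,0,-0.5,0,0,0,1]]]'

```text
clock: 31.05
ee_pos: [0.6275, 0.1937, 0.1426]
tool_rot: [0.704, -0.071, 0.069, -0.704]
contact_force: [0.8, 0.1, 1.1]
grip_width: 0.0403
```

Request:
apply_moves --targets '[[[4,0,-0.5,0,0,0,1],[0,0,0,0,0,0,1],[0,0,0,0,0,0,1],[0,0,0,0,0,0,1]]]'

```text
clock: 31.45
ee_pos: [0.6638, 0.1822, 0.1433]
tool_rot: [-0.704, 0.071, -0.069, 0.704]
contact_force: [-0.6, -0.5, -0.2]
grip_width: 0.0401
```

```bash
python3 plan.py .6651 .182 .0705 -11.4|head -2
```

```text
t 31.45 tcp [0.6638 0.1822 0.1433] toolx yaw -11.32 down [-0.003  0.    -1.   ] q [ 0.21  0.56  0.96  0.    1.63 -1.16] F [-0.6 -0.5 -0.2] w 0.0401
turn [ 0.01  0.08 -0.15] rows 1.0 | shift after turn cm [0.14 7.28 0.01] | before turn [0.15 7.28 0.01]
```

Request:
apply_moves --targets '[[[0.1,2.5,0,0,0.1,-0.1,1],[0,2,0,0,0,0,1],[0,1.5,0,0,0,0,1],[0,0.4,0,0,0,0,1],[0,0,0,0,0,0,1]]]'

```text
clock: 31.95
ee_pos: [0.6649, 0.1818, 0.0794]
tool_rot: [0.704, -0.071, 0.07, -0.704]
contact_force: [1.1, 0.3, -0.7]
grip_width: 0.0408
```

Request:
apply_moves --targets '[[[0,0,0,0,0,0,1],[0,0,0,0,0,0,1],[0,0,0,0,0,0,1]]]'

```text
clock: 32.25
ee_pos: [0.6658, 0.1816, 0.0803]
tool_rot: [-0.703, 0.07, -0.071, 0.704]
contact_force: [-0.7, 0.3, 0.5]
grip_width: 0.0407
```

```bash
python3 plan.py .6651 .182 .0705 -11.4|head -2
```

```text
t 32.25 tcp [0.6658 0.1816 0.0803] toolx yaw -11.46 down [ 0.001  0.    -1.   ] q [ 0.21  0.6   1.02  0.    1.52 -1.16] F [-0.7  0.3  0.5] w 0.0407
turn [-0.03 -0.06  0.05] rows 1.0 | shift after turn cm [-0.07  0.98  0.03] | before turn [-0.07  0.98  0.03]
```

Request:
apply_moves --targets '[[[-0.05,0.4,0,0,0,0,1],[0,0.4,0,0,0,0,1],[0,0.2,0,0,0,0,1],[0,0,0,0,0,0,1],[0,0,0,0,0,0,1]]]'

```text
clock: 32.75
ee_pos: [0.6651, 0.1816, 0.0706]
tool_rot: [-0.703, 0.07, -0.071, 0.704]
contact_force: [-2.8, -1.0, 6.1]
grip_width: 0.0406
```

```bash
python3 plan.py .6651 .182 .0705 -11.4|head -2
```

```text
t 32.75 tcp [0.6651 0.1816 0.0706] toolx yaw -11.46 down [ 0.001  0.    -1.   ] q [ 0.21  0.6   1.03  0.    1.5  -1.16] F [-2.8 -1.   6.1] w 0.0406
turn [-0.02 -0.06  0.03] rows 1.0 | shift after turn cm [-0.01  0.01  0.04] | before turn [-0.01  0.01  0.04]
```

Contact at the expected height. Release, retreat, and look a last time.

Request:
apply_moves --targets '[[[0,0,0,0,0,0,-1],[0,0,0,0,0,0,-1],[0,0,0,0,0,0,-1],[0,0,0,0,0,0,-1],[0,-1,0,0,0,0,-1]]]'

```text
clock: 33.25
ee_pos: [0.6639, 0.1813, 0.0775]
tool_rot: [0.704, -0.072, 0.069, -0.703]
contact_force: [0.0, -0.3, 0.8]
grip_width: 0.0856
```

Request:
apply_moves --targets '[[[0,-3,0,0,0,0,-1],[0,-4,0,0,0,0,-1],[0,-2,0,0,0,0,-1],[0,0,0,0,0,0,-1],[0,0,0,0,0,0,-1]]]'

```text
clock: 33.75
ee_pos: [0.6649, 0.1816, 0.1695]
tool_rot: [-0.704, 0.071, -0.071, 0.704]
contact_force: [0.5, -0.4, -0.7]
grip_width: 0.0855
```

```bash
python3 - <<'E'
from h import *; from cell import eyes
cal=eyes.get_calibration("wrist"); v=eyes.capture("wrist")[:,:,::-1].copy()
for n,z in (("heel_small",.05),("top_small",.076)):
  for p in project(prism(n,.6551,.1840,np.radians(-11.4),z),cal,True): cv2.circle(v,tuple(int(t) for t in p.round()),1,(0,255,0),-1)
a=cv2.resize(v[150:310,230:390],(400,400)); s=eyes.capture("scene")[180:400,250:490,::-1]
cv2.imwrite("pics/end.png",np.hstack([a,cv2.resize(s,(400,400),interpolation=cv2.INTER_CUBIC)]))
E
```

```text
(no output)
```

View pics/end.png

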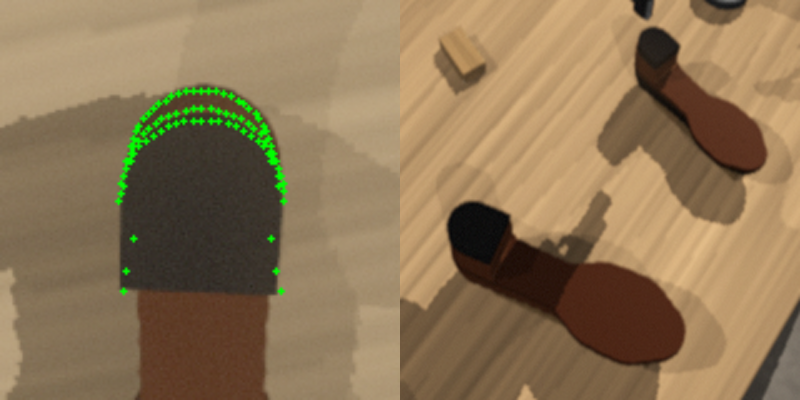

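Both heels are fully built, flat and square, on the outlines, and the gripper is clear. Hand in.

```bash
python3 -c "
from cell import arm; print(arm.finish_job(), arm.get_obs()['clock'])"
```

```text
the job is handed in; nothing more can be done
the job is handed in; nothing more can be done
```

Both heels are built up: large leather heel and large rubber top on the large shoe, small heel and small top on the small shoe, in the order asked. I handed the job in at about 34 s of the 106 s allowed. The highest force I read was about 9 N, at touchdown.

**Last checks:** the wrist and scene pictures show both stacks flat, square to the shoe and with straight edges towards the toe. Each piece lies within 1–1.5 mm of its planned outline. The large top's front edge sits about 1 mm behind its outline, and the small top looks about 1° turned. I did not aim for or touch the disc, block, tin or brush. I didn't re-measure their positions at the end; only the block was in the last picture, and it showed nothing amiss.

**What disagreed along the way:**
- **Fingertips:** they stand about 10–20 mm behind the TCP, not 17 mm ahead as the text says. My first grasp of the large heel closed over its top, but a second wrist picture showed the heel had not moved, and I gripped it lower.
- **Large top angle:** the first top-camera fit was about 7° off. A closer wrist view corrected it before I gripped the piece.

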